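# Empty the carousel's loaded totes into the feed hopper

### The arm

A 6-joint arm with a two-finger parallel gripper is mounted at the origin on the work surface; the furniture and walls round the work are solid. World frame = base frame: x ahead of the robot, y to its left, z up, the work surface at z = 0. Lengths are in m, angles in rad, forces in N, time in s.
With the tool pointing down it reaches from about 0.3 to 1 m from the base axis. Payload 5.1 kg.
Tool frame: the origin (TCP) lies at the very end of the fingers, on their centre line; the grasp point (between the pads) lies 19 mm behind it; y points along the fingers, z is the direction in which the jaws open and shut, and the axes are right-handed (so a half turn about y gives the same grasp; the last joint's range is limited). The gripper opens to 95 mm and grips with 3 to 60 N. Pads are 20 mm wide; open, the fingers measure 119 mm over their backs; the gripper's body (75 mm by 180 mm) begins 59 mm behind the grasp point.
Start: joints at [1.156, 0.124, 1.65, -0, 1.367, -0.083], TCP at [0.212, 0.615, 0.215] pointing down, gripper open.
Joint ranges: [-2.61, 2.61], [-1.02, 2.33], [0.03, 2.71], [-1.35, 4.49], [0.32, 2.68], [-2.91, 2.91]. Speed limits (rad/s): [2.57, 2.57, 3.14, 3.14, 3.14, 3.14].

### API

Orientations are given as a rotation vector (axis times angle).
In Python, from cell import ctrl gives the robot as it stands.
- The arm moves only by the tool move_arm, never from a script. Its argument "plan" is a list that holds one entry, the list of rows, each a list of 7 numbers: the turn, a rotation vector about the tool's x, y, z in rad, then the shift along the tool's x, y, z in m, then the closure, from 0 (fully open) to 1 (shut). A call has 1 to 10 rows; each row shifts and turns the pose as measured when the row begins, along the tool's axes as they then stand; what a row does not reach is not made up. A row lasts 1/8 s, in which the tool goes at most 62.5 mm and 10.7 degrees, less where a joint would pass 70% of its speed; a pose out of reach is approached as far as the arm can. A call with a gripper value outside its range is refused whole. The fingers move at their own pace and stop on an object; "force" is the grip in N (left out, the last holds). Time passes only in rows, so rows that do not move let the fingers close. It gives the time, the measured TCP pose, the force and the opening at its end, in the units of the state.
- ctrl.state(): the state, without advancing time (a new reading comes with each control period).
- ctrl.get_image(name): name is "scene" or "side" or "wrist"; returns (picture, depth): 400x640x3 uint8, blue, green, red; 400x640 float32, m along the optical axis (not along the pixel's ray), 0 where there is no reading.
- ctrl.camera_params(name): a dict with "K" (3x3 intrinsics, pixels), "T" (4x4, takes a point from camera to world coordinates). Camera axes: x right, y down, z forward; pixel columns grow to the right and rows downward; lengths in m; the calibration is good to about 2 mm. A picture is of the moment at which its call begins: read the wrist's pose just before it. camera_params takes no time and is no camera call; for the wrist camera it gives the pose at the moment of the call.
- ctrl.finish_job(): hands the job in, once; it reports no verdict.
Trained networks look in the newest picture that a camera, given by its name, has taken for a name from the list of things; names that differ only in an ending like _2 or _b are one class to them, and where a whole thing is asked for, a point or a joint stands for the part that bears it (a point fixed in the world has none). Each returns a list of dicts, best first, with "conf" (0 to 1); they miss things now and then, are a little off and sometimes report something else, mostly with a low value. They report only what shows in the picture. A call takes as long as a camera call.
- ctrl.cut_out(camera, thing): "region" (400x640 bool, what is visible of it) and "location" ([column, row] in pixels, amid what is visible of it).
The state is a dict: "t": time; "joints": joint angles; "qvel": joint speeds; "joint_efforts": joint torques, N m; "ee_pos": TCP position; "tool_rot": TCP orientation; "wrist_force": force on the tool from outside, world axes, zero at the start; "moment": the same for the moment, N m; "opening": finger opening in m.
Only numpy, scipy, OpenCV 4.12 (cv2) and the standard library are available. Lean on these libraries where they do the work, as an engineer would, in place of code of your own. Each camera call takes 0.05 s, during which the arm holds its last target.

### The job

Charge the feed hopper from the parts carousel: turn the carousel (it has a wooden grip on its hub) to bring each tote that holds bushings to the opening in the guard rail, lift that tote out, tip its bushings into the hopper and stand the empty tote upright in its own bay again. Finish with every bushing in the hopper and all three totes in the middle of their own bays, the carousel at rest; do not touch the bushings with the fingers, and leave the wooden jig and the brush where they are.

Things in the scene. Friction and masses are not known exactly. Their poses are not given: they have to be found in the camera images.
- carousel_base: fixed base of the parts carousel: round dark steel plate 380 mm across, 8 mm thick; origin on its underside at the carousel's axis, z up; its own -x is the carousel's front opening, roughly toward the robot
- guard_rail (a point): top of the fixed round steel guard rail at its middle, on the far side: 10 mm bar, centreline 140 mm above the table and 125 mm from the axis, all round but for 45 degrees either side of the front; posts 181 mm from the axis. It bars lifting a tote under it: lift one only when its bay faces the front within about 15 degrees
- turntable (a joint): angle the turntable has been turned since the start, rad, counter-clockwise from above (0 at the start, wherever it then stands); slight friction (0.06 N m), no spring, stays where left, two turns either way
- hub_grip (a point): middle of the wooden grip bar on the turntable's hub, on the axis, 140 mm above the table; bar 64 mm long, 14 mm wide, 30 mm high (z 125 to 155 mm). Frame turns with the turntable, z up, x along the bar's length; bay k lies from the axis in the direction of this frame's -x turned k*120 degrees counter-clockwise seen from above
- bay0 (a point): point on the floor of bay 0 (26 mm above the table, 112 mm from the axis) where the middle of tote 0 belongs; frame turns with the turntable. Low wooden rails (12 mm high, outermost 8 mm) leave 10 mm of play either side, 10 mm toward the hub, 2 mm outward. A tote stands with its low front outward: its yaw is this frame's yaw plus 0 degrees
- tote0: grey tote of bay 0: 104 (x) x 76 (y) mm, walls 42 mm high, floor 4 mm; open front at -x with a 3 mm lip. Handle: wooden cross bar over the middle, along y, 70 mm long, 12 mm thick, 70 to 94 mm above the underside. Origin: centre of the underside; z up. 0.18 kg. Holds 0 to 2 bushings, which roll out over the lip when the front is tilted about 40 degrees down (50 is sure)
- bay1 (a point): point on the floor of bay 1 (26 mm above the table, 112 mm from the axis) where the middle of tote 1 belongs; frame turns with the turntable. Low wooden rails (12 mm high, outermost 8 mm) leave 10 mm of play either side, 10 mm toward the hub, 2 mm outward. A tote stands with its low front outward: its yaw is this frame's yaw plus 120 degrees
- tote1: grey tote of bay 1: 104 (x) x 76 (y) mm, walls 42 mm high, floor 4 mm; open front at -x with a 3 mm lip. Handle: wooden cross bar over the middle, along y, 70 mm long, 12 mm thick, 70 to 94 mm above the underside. Origin: centre of the underside; z up. 0.18 kg. Holds 0 to 2 bushings, which roll out over the lip when the front is tilted about 40 degrees down (50 is sure)
- bay2 (a point): point on the floor of bay 2 (26 mm above the table, 112 mm from the axis) where the middle of tote 2 belongs; frame turns with the turntable. Low wooden rails (12 mm high, outermost 8 mm) leave 10 mm of play either side, 10 mm toward the hub, 2 mm outward. A tote stands with its low front outward: its yaw is this frame's yaw plus 240 degrees
- tote2: grey tote of bay 2: 104 (x) x 76 (y) mm, walls 42 mm high, floor 4 mm; open front at -x with a 3 mm lip. Handle: wooden cross bar over the middle, along y, 70 mm long, 12 mm thick, 70 to 94 mm above the underside. Origin: centre of the underside; z up. 0.18 kg. Holds 0 to 2 bushings, which roll out over the lip when the front is tilted about 40 degrees down (50 is sure)
- bushing0: plain aluminium bushing blank, a cylinder 36 mm in diameter and 60 mm long, 0.07 kg, lying across tote 0 at the start; origin at its centre, its length along its own y. May be absent
- bushing1: plain aluminium bushing blank, a cylinder 36 mm in diameter and 60 mm long, 0.07 kg, lying across tote 0 at the start; origin at its centre, its length along its own y. May be absent
- bushing2: plain aluminium bushing blank, a cylinder 36 mm in diameter and 60 mm long, 0.07 kg, lying across tote 1 at the start; origin at its centre, its length along its own y. May be absent
- bushing3: plain aluminium bushing blank, a cylinder 36 mm in diameter and 60 mm long, 0.07 kg, lying across tote 1 at the start; origin at its centre, its length along its own y. May be absent
- bushing4: plain aluminium bushing blank, a cylinder 36 mm in diameter and 60 mm long, 0.07 kg, lying across tote 2 at the start; origin at its centre, its length along its own y. May be absent
- bushing5: plain aluminium bushing blank, a cylinder 36 mm in diameter and 60 mm long, 0.07 kg, lying across tote 2 at the start; origin at its centre, its length along its own y. May be absent
- hopper: fixed open steel feed hopper on four short legs: inside 124 x 124 mm, floor 33 mm above the table, upright walls to 115 mm, then a flared mouth about 165 mm wide inside whose rim is 152 mm above the table; origin on the table under its middle, z up
- hopper_mouth (a point): centre of the hopper's mouth, 152 mm above the table
- slotted_jig: beech jig, 36 x 150 x 35 mm, lying on the table; bystander
- brush: dust brush, 181 mm long, lying on the table; bystander

How it is judged:
At the end, for the whole second after the job is handed in: Every bushing present lies at rest inside the hopper (centre within 75 mm of its middle in its x and y, 30 to 140 mm above the table); every tote stands upright (within 0.08 rad) and at rest on the floor of its own bay, its middle within 25 mm of the bay's point; the turntable is at rest (x of bushing0 in the frame of hopper between -0.075 and 0.075 m and y of bushing0 in the frame of hopper between -0.075 and 0.075 m and z of bushing0 in the frame of hopper between 0.03 and 0.14 m and linear speed of each of bushing0, bushing1, bushing2, bushing3, bushing4, bushing5 below 0.05 m/s and x of bushing1 in the frame of hopper between -0.075 and 0.075 m and y of bushing1 in the frame of hopper between -0.075 and 0.075 m and z of bushing1 in the frame of hopper between 0.03 and 0.14 m and x of bushing2 in the frame of hopper between -0.075 and 0.075 m and y of bushing2 in the frame of hopper between -0.075 and 0.075 m and z of bushing2 in the frame of hopper between 0.03 and 0.14 m and x of bushing3 in the frame of hopper between -0.075 and 0.075 m and y of bushing3 in the frame of hopper between -0.075 and 0.075 m and z of bushing3 in the frame of hopper between 0.03 and 0.14 m and x of bushing4 in the frame of hopper between -0.075 and 0.075 m and y of bushing4 in the frame of hopper between -0.075 and 0.075 m and z of bushing4 in the frame of hopper between 0.03 and 0.14 m and x of bushing5 in the frame of hopper between -0.075 and 0.075 m and y of bushing5 in the frame of hopper between -0.075 and 0.075 m and z of bushing5 in the frame of hopper between 0.03 and 0.14 m and horizontal distance between tote0 and bay0 below 0.025 m and z of tote0 in the frame of bay0 between -0.005 and 0.008 m and angle between each of tote0, tote1, tote2's own z axis and vertical below 0.08 rad and linear speed of each of tote0, tote1, tote2 below 0.03 m/s and horizontal distance between tote1 and bay1 below 0.025 m and z of tote1 in the frame of bay1 between -0.005 and 0.008 m and horizontal distance between tote2 and bay2 below 0.025 m and z of tote2 in the frame of bay2 between -0.005 and 0.008 m and velocity of joint turntable between -0.05 and 0.05 rad/s); the robot touches nothing.
It fails at once if a bushing is gripped or pushed with the fingers (more than 5 N) (contact force between any of bushing0, bushing1, bushing2, bushing3, bushing4, bushing5 and the fingers above 5 N).
It fails at once if the jig or the brush is displaced by more than 30 mm (distance of any of slotted_jig, brush from where it was at the start of the episode above 0.03 m).
Of bushing0, bushing1, bushing2, bushing3, bushing4, bushing5 only 3 to 5 are there at a start; the rules pass over those that are not, and their reading is None.
At some moment in a run one of tote0, tote1, tote2 may be knocked a few centimetres aside while the robot is not near it.
It also fails if it takes over 208 s, if anything falls off the work surface, if the arm or the gripper's body presses on something with over 40 N, if the wrist force passes 120 N, or if a joint passes its speed limit or range.

## Working session

There is one attempt and no reset: what is moved stays moved. The work goes in short steps, Python scripts to look and compute and a tool call to move; the robot and the scene stay as the last step left them, time stands still between calls to the robot, and variables do not carry over. Pictures are saved under pics/ and viewed, and the job is handed in when it is done.

Besides the shell and the picture viewer there is one more tool, called as name(argument=value, ...) on one line, values as JSON. move_arm: Moves the arm, as the interface text tells. Its arguments: {"type":"object","properties":{"plan":{"type":"array"},"force":{"type":"number"}},"required":["plan"]}

```bash
ls; mkdir -p pics
python3 - <<'E'
from cell import ctrl
import cv2
print(ctrl.state())
for n in ("scene","side","wrist"):
    p,d=ctrl.get_image(n); cv2.imwrite(f"pics/a_{n}.png",p)
    c=ctrl.camera_params(n); print(n,c["K"],c["T"])
E
```

```text
pics
{'t': 0.0, 'joints': array([ 1.15637286e+00,  1.24485347e-01,  1.65162399e+00, -6.09362605e-05,
        1.36746119e+00, -8.26199266e-02]), 'qvel': array([0.00124561, 0.00057469, 0.00076251, 0.00093171, 0.0001771 ,
       0.00036104]), 'joint_efforts': array([-1.68540722e-03, -4.17563725e+01, -3.59946513e+01,  7.73521978e-02,
        4.89318918e-02, -1.94044674e-04]), 'ee_pos': array([0.21154539, 0.61396451, 0.21342937]), 'tool_rot': array([-1.55700431,  0.26077909, -0.26010302]), 'wrist_force': array([ 0.81866429, -0.02640332,  0.5173789 ]), 'moment': array([ 0.00872545, -0.01518136, -0.04264754]), 'opening': 0.09480938090073206}
scene [[393.72616573   0.         319.58236238]
 [  0.         393.72616573 203.64942999]
 [  0.           0.           1.        ]] [[ 0.79599929 -0.40903708  0.44617687  0.08890247]
 [-0.60529333 -0.53514649  0.58926923 -0.69112761]
 [-0.00226298 -0.73912577 -0.67356364  0.76908058]
 [ 0.          0.          0.          1.        ]]
side [[439.11528994   0.         326.72328813]
 [  0.         439.11528994 199.90091411]
 [  0.           0.           1.        ]] [[ 0.99550902 -0.05722508  0.07541274  0.41500364]
 [-0.09461924 -0.62670381  0.77349178 -0.96603955]
 [ 0.00299832 -0.77715354 -0.62930389  0.78614836]
 [ 0.          0.          0.          1.        ]]
wrist [[355.6753513    0.         319.90418177]
 [  0.         355.6753513  198.56910698]
 [  0.           0.           1.        ]] [[ 0.32602344  0.91806514  0.22553295  0.14857776]
 [ 0.94535969 -0.31611834 -0.0797763   0.63588222]
 [-0.00194474  0.2392187  -0.97096376  0.38310017]
 [ 0.          0.          0.          1.        ]]
```

View pics/a_scene.png

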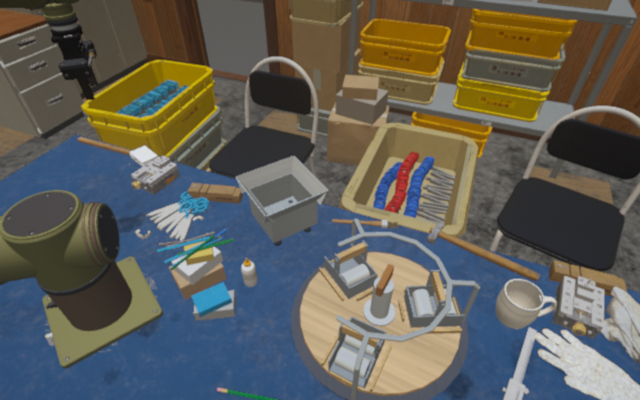

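View pics/a_side.png

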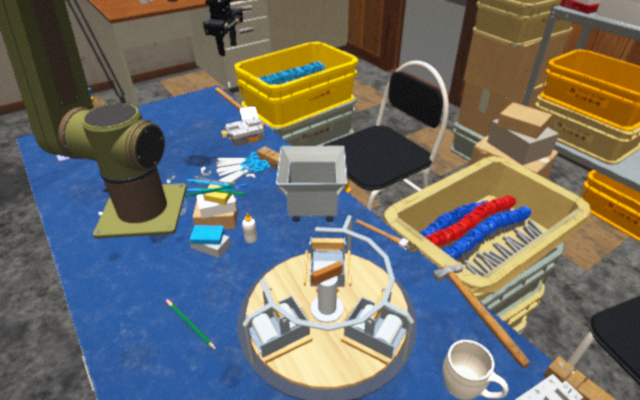

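View pics/a_wrist.png

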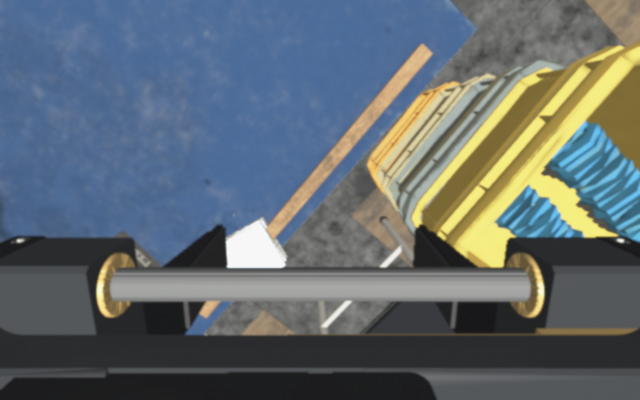

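```bash
cat > h.py <<'E'
from cell import ctrl
import numpy as np, cv2
from scipy.spatial.transform import Rotation as R
def cloud(name, img=None):
    st=ctrl.state(); c=ctrl.camera_params(name); p,d=ctrl.get_image(name)
    K,T=c["K"],c["T"]; v,u=np.mgrid[0:400,0:640]
    X=np.stack([(u-K[0,2])/K[0,0]*d,(v-K[1,2])/K[1,1]*d,d],-1)
    W=X@T[:3,:3].T+T[:3,3]; W[d<=0]=np.nan
    return p,W
def ortho(clouds,x0,x1,y0,y1,s=0.001,zmax=0.3):
    # top-down, x up in image -> rows; y to left
    h=int((x1-x0)/s); w=int((y1-y0)/s)
    im=np.zeros((h,w,3),np.uint8); zb=np.full((h,w),-1.)
    for p,W in clouds:
        m=np.isfinite(W[...,0])&(W[...,2]<zmax)
        P=W[m];C=p[m]; o=np.argsort(P[:,2]);P=P[o];C=C[o]
        r=((x1-P[:,0])/s).astype(int); c=((y1-P[:,1])/s).astype(int)
        k=(r>=0)&(r<h-1)&(c>=0)&(c<w-1)
        r,c,P,C=r[k],c[k],P[k],C[k]
        for a in (0,1):
            for b in (0,1):
                rr,cc=r+a,c+b
                g=P[:,2]>=zb[rr,cc]
                im[rr[g],cc[g]]=C[g]; zb[rr[g],cc[g]]=P[g,2]
    return im,zb
E
python3 - <<'E'
from h import *
cs=[]
for n in ("scene","side"):
    p,W=cloud(n); cs.append((p,W))
    for t in ("carousel_base","hub_grip","hopper","tote0","bushing0","slotted_jig","brush","guard_rail"):
        for r in ctrl.cut_out(n,t)[:6]:
            if r["conf"]<.3: continue
            m=r["region"]; P=W[m]; P=P[np.isfinite(P[:,0])]
            print(n,t,round(r["conf"],2),np.round(r["location"]),m.sum(),np.round(np.median(P,0),3),np.round(P.min(0),3),np.round(P.max(0),3))
np.savez("c0.npz",p0=cs[0][0],W0=cs[0][1],p1=cs[1][0],W1=cs[1][1])
im,zb=ortho(cs,0.1,0.8,-0.6,0.4)
cv2.imwrite("pics/ortho0.png",cv2.resize(im,(800,560)))
E
```

```text
scene carousel_base 0.77 [385. 342.] 5642 [ 0.422 -0.477  0.011] [ 0.283 -0.583 -0.002] [ 0.726 -0.151  0.15 ]
scene hub_grip 0.91 [385. 328.] 11363 [ 0.445 -0.405  0.028] [ 0.302 -0.563  0.006] [ 0.655 -0.213  0.158]
scene hopper 0.72 [281. 194.] 4870 [ 0.478 -0.007  0.103] [ 0.374 -0.124 -0.734] [1.139 0.654 0.155]
scene tote0 0.84 [432. 307.] 1448 [ 0.551 -0.461  0.062] [ 0.46  -0.52   0.003] [ 0.665 -0.392  0.145]
scene tote0 0.77 [351. 269.] 1526 [ 0.476 -0.287  0.06 ] [ 0.439 -0.339 -0.001] [ 0.602 -0.188  0.125]
scene tote0 0.65 [351. 346.] 1386 [ 0.361 -0.436  0.058] [ 0.306 -0.495  0.025] [ 0.433 -0.365  0.147]
scene bushing0 0.88 [352. 356.] 541 [ 0.34  -0.45   0.064] [ 0.315 -0.493  0.031] [ 0.369 -0.42   0.143]
scene bushing0 0.78 [355. 343.] 233 [ 0.373 -0.431  0.057] [ 0.342 -0.469  0.03 ] [ 0.399 -0.408  0.143]
scene bushing0 0.75 [423. 306.] 392 [ 0.541 -0.448  0.065] [ 0.518 -0.476  0.03 ] [ 0.57  -0.417  0.07 ]
scene bushing0 0.6 [354. 274.] 354 [ 0.479 -0.309  0.065] [ 0.449 -0.323  0.048] [ 0.509 -0.287  0.07 ]
scene bushing0 0.34 [383. 326.] 11298 [ 0.445 -0.406 
[... 1421 characters left out ...]
5. 311.] 90 [ 0.543 -0.434  0.064] [ 0.521 -0.491  0.036] [ 0.56  -0.407  0.145]
side bushing0 0.67 [390. 331.] 466 [ 0.585 -0.479  0.064] [ 0.557 -0.507  0.031] [ 0.612 -0.447  0.069]
side bushing0 0.58 [321. 264.] 65 [ 0.462 -0.304  0.065] [ 0.452 -0.313  0.061] [ 0.479 -0.293  0.07 ]
side bushing0 0.48 [288. 313.] 181 [ 0.392 -0.425  0.064] [ 0.36  -0.506  0.028] [ 0.408 -0.389  0.145]
side slotted_jig 0.83 [270. 153.] 347 [0.347 0.201 0.033] [ 0.304 -0.04  -0.002] [0.384 0.314 0.154]
side brush 0.63 [395. 238.] 371 [ 0.661 -0.179  0.009] [ 0.578 -0.226 -0.034] [ 0.722 -0.089  0.016]
side guard_rail 0.83 [332. 329.] 5126 [ 0.476 -0.507  0.01 ] [ 0.281 -0.582 -0.001] [ 0.661 -0.126  0.149]
```

View pics/ortho0.png

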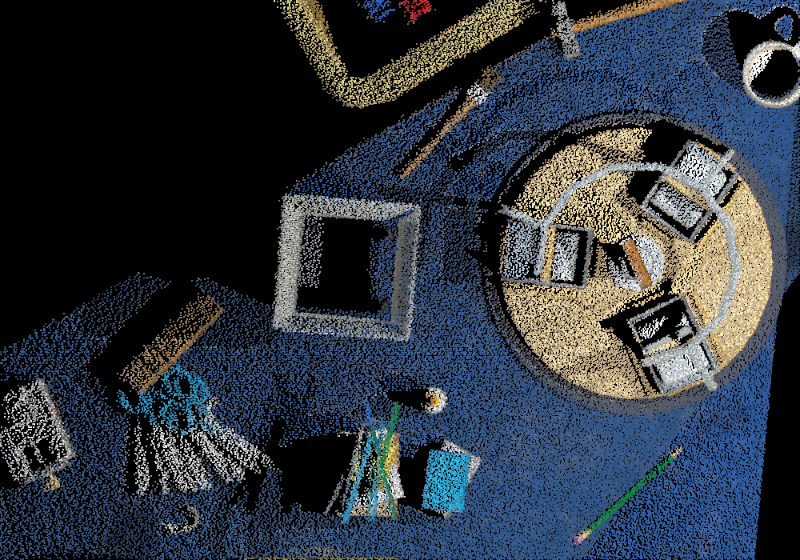

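```bash
cat > fit.py <<'E'
from h import *
from scipy.optimize import least_squares
z=np.load("c0.npz")
for tag in ("01","0","1"):
    P=np.concatenate([z["W"+k].reshape(-1,3) for k in tag]); P=P[np.isfinite(P[:,0])]
    c0=np.array([.4725,-.3925])
    d=np.linalg.norm(P[:,:2]-c0,axis=1)
    rail=P[(P[:,2]>.13)&(P[:,2]<.15)&(d>.1)&(d<.15)]
    f=lambda c:np.linalg.norm(rail[:,:2]-c,axis=1)-.125
    s=least_squares(f,c0,loss="soft_l1",f_scale=.004); c=s.x
    # base rim: plate z<0.012 within .2
    a=np.degrees(np.arctan2(*(rail[:,:2]-c)[:,::-1].T))%360
    h,_=np.histogram(a,bins=np.arange(0,361,5))
    print(tag,"axis",c,len(rail)); print("rail hist",h.tolist())
    d=np.linalg.norm(P[:,:2]-c,axis=1)
    w=P[(d<.17)&(P[:,2]>.012)&(P[:,2]<.03)]; print("wood z",np.percentile(w[:,2],[5,50,95]), "dmax",np.percentile(d[(P[:,2]>.012)&(P[:,2]<.03)&(d<.2)],99))
    b=P[(d>.175)&(d<.2)&(P[:,2]>.004)&(P[:,2]<.012)]
    s2=least_squares(lambda q:np.linalg.norm(P[(P[:,2]>.015)&(P[:,2]<.02)&(d>.14)&(d<.2),:2]-q[:2],axis=1)-q[2],[*c,.165],loss="soft_l1",f_scale=.003); print("disc edge",s2.x)
    hub=P[(d<.045)&(P[:,2]>.15)&(P[:,2]<.16)]
    m=hub.mean(0); u=np.linalg.svd(hub[:,:2]-m[:2])[2][0]
    pr=(hub[:,:2]-m[:2])@u
    print("hub",m,len(hub),"ang",np.degrees(np.arctan2(u[1],u[0])),"ext",np.ptp(pr))
    # handles
    H=P[(d>.06)&(d<.17)&(P[:,2]>.108)&(P[:,2]<.126)]
    an=np.degrees(np.arctan2(*(H[:,:2]-c)[:,::-1].T))%360
    print(np.histogram(an,bins=np.arange(0,361,10))[0].tolist())
    rim=P[(P[:,2]>.14)&(P[:,2]<.158)&(P[:,0]>.35)&(P[:,0]<.6)&(P[:,1]>-.14)&(P[:,1]<.08)]
    r=cv2.minAreaRect((rim[:,:2]*1000).astype(np.float32)); print("hopper",r)
E
python3 fit.py
```

```text
01 axis [ 0.46935206 -0.39470648] 3360
rail hist [47, 45, 47, 44, 46, 44, 43, 46, 44, 51, 44, 47, 47, 118, 43, 38, 45, 47, 50, 6, 0, 0, 0, 0, 0, 0, 0, 0, 0, 0, 0, 0, 0, 0, 0, 0, 16, 59, 60, 59, 62, 61, 177, 69, 67, 70, 70, 76, 73, 73, 74, 69, 76, 73, 69, 71, 67, 65, 67, 60, 56, 55, 59, 134, 99, 44, 54, 50, 46, 46, 45, 47]
wood z [0.02437773 0.02708899 0.02928949] dmax 0.1713115660727434
disc edge [ 0.47313794 -0.39191603  0.17155763]
hub [ 0.46938976 -0.39678108  0.15489589] 411 ang -155.87526061161196 ext 0.06338583843832929
[0, 0, 0, 0, 0, 0, 98, 137, 130, 143, 58, 0, 0, 0, 0, 0, 0, 0, 59, 78, 64, 60, 85, 0, 0, 0, 0, 0, 0, 0, 95, 96, 91, 92, 57, 0]
hopper ((466.5108642578125, -32.59740447998047), (179.87860107421875, 172.62841796875), 85.49063873291016)
0 axis [ 0.46896623 -0.39359264] 1697
rail hist [24, 24, 24, 25, 23, 22, 22, 21, 23, 24, 25, 25, 26, 56, 22, 17, 23, 22, 24, 3, 0, 0, 0, 0, 0, 0, 0, 0, 0, 0, 0, 0, 0, 0, 0, 0, 9, 35, 32, 35, 37, 37, 94, 37, 39, 36, 37, 42, 38, 36, 36, 35, 33, 37, 32, 33, 27, 30, 29, 28, 26, 26, 27, 62, 47, 23, 26, 25, 23, 23, 27, 23]
wood z [0.02492
[... 488 characters left out ...]
0, 22, 22, 22, 21, 25, 24, 23, 21, 22, 59, 24, 20, 22, 25, 25, 3, 0, 0, 0, 0, 0, 0, 0, 0, 0, 0, 0, 0, 0, 0, 0, 0, 7, 24, 23, 26, 25, 25, 85, 28, 33, 31, 31, 34, 40, 37, 35, 38, 39, 37, 39, 38, 39, 35, 37, 33, 30, 31, 31, 70, 53, 21, 27, 25, 23, 22, 24, 22]
wood z [0.02390309 0.02669858 0.02907675] dmax 0.17061966937692408
disc edge [ 0.47160729 -0.38731737  0.17577257]
hub [ 0.46984824 -0.39760842  0.15440554] 209 ang -155.85843966307291 ext 0.0633877832544278
[0, 0, 0, 0, 0, 0, 50, 72, 67, 72, 25, 0, 0, 0, 0, 0, 0, 0, 24, 19, 27, 21, 47, 0, 0, 0, 0, 0, 0, 0, 48, 26, 25, 26, 18, 0]
hopper ((466.34332275390625, -32.287872314453125), (180.02743530273438, 172.11082458496094), 85.21405792236328)
```

```bash
cat >> h.py <<'E'
AX=np.array([.4694,-.3950]); FRONT=139.
def tool():
    s=ctrl.state(); r=R.from_rotvec(s["tool_rot"]); return s,np.array(s["ee_pos"]),r
def delta(pos,ydir,zdir,sym=True):
    """turn (rotvec, tool frame) and shift (tool frame) to go to pose; ydir pointing, zdir jaw; choose nearer half turn"""
    s,p,r=tool(); y=np.array(ydir,float); y/=np.linalg.norm(y)
    best=None
    for sg in ((1,-1) if sym else (1,)):
        z=sg*np.array(zdir,float); z-=z@y*y; z/=np.linalg.norm(z); x=np.cross(y,z)
        t=R.from_matrix(np.stack([x,y,z],1)); dr=(r.inv()*t).as_rotvec()
        if best is None or np.linalg.norm(dr)<np.linalg.norm(best[0]): best=(dr,r.inv().apply(np.array(pos)-p))
    return best
def show():
    s,p,r=tool(); M=r.as_matrix()
    print("t",round(s["t"],2),"tcp",np.round(p,4),"x",np.round(M[:,0],3),"y",np.round(M[:,1],3),"z",np.round(M[:,2],3),"q",np.round(s["joints"],2),"op",round(s["opening"],4),"F",np.round(s["wrist_force"],1))
E
python3 - <<'E'
from h import *
show()
def d(a): a=np.radians(a); return np.array([np.cos(a),np.sin(a),0])
for a in (-65.9,114.1): print(a,[np.round(v,3) for v in delta([AX[0],AX[1],.24],[0,0,-1],d(a),False)])
z=np.load("c0.npz")
P=np.concatenate([z["W0"].reshape(-1,3),z["W1"].reshape(-1,3)]);P=P[np.isfinite(P[:,0])]
c=AX;d_=P[:,:2]-c;rr=np.linalg.norm(d_,axis=1);an=np.degrees(np.arctan2(d_[:,1],d_[:,0]))%360
for lo,hi,t in ((55,110,84.1),(180,230,204.1),(295,350,324.1)):
    H=P[(rr>.08)&(rr<.145)&(P[:,2]>.114)&(P[:,2]<.123)&(an>lo)&(an<hi)]
    r=cv2.minAreaRect((H[:,:2]*1000).astype(np.float32)); m=np.array(r[0])/1000-c
    u=d([t][0])[:2]; v=np.array([-u[1],u[0]])
    print(t,len(H),r,"rad",m@u,"tan",m@v)
E
```

```text
t 1.05 tcp [0.2117 0.6145 0.2146] x [ 0.945 -0.326 -0.   ] y [-0. -0. -1.] z [ 0.326  0.945 -0.   ] q [ 1.16  0.12  1.65  0.    1.37 -0.08] op 0.0949 F [ 0.1 -0.8 -0.2]
-65.9 [array([0.   , 2.389, 0.   ]), array([ 0.572, -0.025, -0.871])]
114.1 [array([ 0.   , -0.752, -0.   ]), array([ 0.572, -0.025, -0.871])]
84.1 406 ((482.27191162109375, -283.70513916015625), (21.422990798950195, 77.49300384521484), 83.71299743652344) rad 0.11202844805688993 tan -0.0013634456740740783
204.1 228 ((365.99261474609375, -442.1435852050781), (19.646005630493164, 76.7845458984375), 20.73002052307129) rad 0.11364395728888838 tan 0.000809890584930563
324.1 344 ((561.8214721679688, -460.51904296875), (78.5024642944336, 19.94476318359375), 53.824851989746094) rad 0.11328379656401626 tan 0.0011202434012780908
```

move_arm(plan=[[[0,0.18,0,0,0,0,0],[0,0.18,0,0,0,0,0],[0,0.18,0,0,0,0,0],[0,0.18,0,0,0,0,0],[0,0.18,0,0,0,0,0],[0,0.18,0,0,0,0,0],[0,0.18,0,0,0,0,0],[0,0.18,0,0,0,0,0],[0,0.18,0,0,0,0,0],[0,0.18,0,0,0,0,0]]])

```text
t: 2.3
ee_pos: [0.2117, 0.6145, 0.2146]
tool_rot: [-0.849, 1.65, -1.65]
wrist_force: [0.5, -0.6, -0.9]
opening: 0.0948
```

```bash
cat >> h.py <<'E'
def d(a): a=np.radians(a); return np.array([np.cos(a),np.sin(a),0])
def pd(*a,**k): print([np.round(v,4).tolist() for v in delta(*a,**k)])
E
python3 - <<'E'
from h import *
show(); pd([AX[0],AX[1],.24],[0,0,-1],d(-65.9),False)
E
```

```text
t 2.3 tcp [0.2117 0.6145 0.2146] x [-0.582 -0.813  0.   ] y [-0. -0. -1.] z [ 0.813 -0.582 -0.   ] q [1.16 0.12 1.65 0.   1.37 1.78] op 0.0948 F [ 0.5 -0.6 -0.9]
[[0.0, 0.5291, 0.0002], [0.671, -0.0253, 0.797]]
```

move_arm(plan=[[[0,0,0,0.039,-0.002,0.046,0],[0,0,0,0.039,-0.002,0.046,0],[0,0,0,0.039,-0.002,0.046,0],[0,0,0,0.039,-0.002,0.046,0],[0,0,0,0.039,-0.002,0.046,0],[0,0,0,0.039,-0.002,0.046,0],[0,0,0,0.039,-0.002,0.046,0],[0,0,0,0.039,-0.002,0.046,0],[0,0,0,0.039,-0.002,0.046,0],[0,0,0,0.039,-0.002,0.046,0]]])

```text
t: 3.55
ee_pos: [0.3624, 0.0164, 0.2367]
tool_rot: [-0.845, 1.637, -1.646]
wrist_force: [0.9, 0.6, 0.2]
opening: 0.0952
```

Run:
```python
from h import *
show(); pd([AX[0],AX[1],.24],[0,0,-1],d(-65.9),False)
```

```text
t 3.55 tcp [0.3624 0.0164 0.2367] x [-0.574 -0.819 -0.006] y [ 0.01 -0.   -1.  ] z [ 0.818 -0.574  0.009] q [-0.1  -0.6   2.21  0.    1.52  0.51] op 0.0952 F [0.9 0.6 0.2]
[[-0.0069, 0.5382, -0.0078], [0.2753, -0.0021, 0.3239]]
```

move_arm(plan=[[[0,0,0,0.039,0,0.046,0],[0,0,0,0.039,0,0.046,0],[0,0,0,0.039,0,0.046,0],[0,0,0,0.039,0,0.046,0],[0,0,0,0.039,0,0.046,0],[0,0,0,0.039,0,0.046,0],[0,0,0,0.039,0,0.046,0],[0,0.18,0,0,0,0,0],[0,0.18,0,0,0,0,0],[0,0.17,0,0,0,0,0]]])

```text
t: 4.8
ee_pos: [0.469, -0.4127, 0.2393]
tool_rot: [-0.39, 1.99, -1.998]
wrist_force: [0.2, 0.1, -0.0]
opening: 0.0949
```

Run:
```python
from h import *
show(); pd([AX[0],AX[1],.24],[0,0,-1],d(-65.9),False)
p,W=cloud("wrist"); cv2.imwrite("pics/w1.png",p)
H=W[(W[...,2]>.148)&(W[...,2]<.162)&(np.linalg.norm(W[...,:2]-AX,axis=-1)<.045)]
r=cv2.minAreaRect((H[:,:2]*1000).astype(np.float32)); print(len(H),r,np.median(H[:,2]))
```

```text
t 4.8 tcp [ 0.469  -0.4127  0.2393] x [-0.92  -0.392 -0.016] y [ 0.017 -0.001 -1.   ] z [ 0.392 -0.92   0.007] q [-0.81  0.05  1.69  0.01  1.39  0.35] op 0.0949 F [ 0.2  0.1 -0. ]
[[-0.0074, -0.0182, -0.0155], [-0.0073, -0.0007, -0.0162]]
1541 ((471.99200439453125, -395.269287109375), (63.243350982666016, 14.062602043151855), 24.016386032104492) 0.1538176080863199
```

View pics/w1.png

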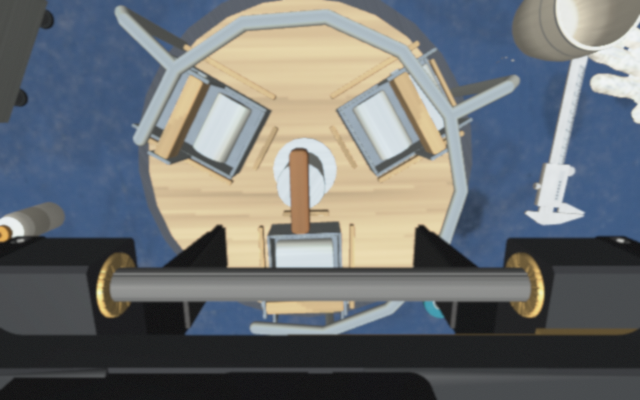

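Run:
```python
from h import *
pd([.4705,-.395,.131],[0,0,-1],d(-65.9),False)
```

```text
[[-0.0075, -0.0217, -0.0156], [-0.0065, 0.1084, -0.0165]]
```

move_arm(plan=[[[-0.008,-0.022,-0.016,-0.007,0,-0.017,0.4],[0,0,0,0,0.04,0,0.4],[0,0,0,0,0.04,0,0.4],[0,0,0,0,0,0,0.4]]], force=30)

```text
t: 5.35
ee_pos: [0.4698, -0.3904, 0.1596]
tool_rot: [-0.439, 1.98, -1.981]
wrist_force: [0.8, -0.1, 0.9]
opening: 0.0608
```

Run:
```python
from h import *
show();pd([.4705,-.395,.131],[0,0,-1],d(-65.9),False)
```

```text
t 5.35 tcp [ 0.4698 -0.3904  0.1596] x [-0.907 -0.422  0.001] y [-0.001 -0.001 -1.   ] z [ 0.422 -0.907  0.   ] q [-0.78  0.08  1.79 -0.    1.27  0.35] op 0.0608 F [ 0.8 -0.1  0.9]
[[-0.0002, 0.015, 0.0009], [0.0012, 0.0286, 0.0044]]
```

move_arm(plan=[[[0,0.015,0,0.001,0.028,0.004,0.4],[0,0,0,0,0,0,0.4],[0,0,0,0,0,0,1],[0,0,0,0,0,0,1],[0,0,0,0,0,0,1],[0,0,0,0,0,0,1]]], force=30)

```text
t: 6.1
ee_pos: [0.475, -0.3962, 0.1427]
tool_rot: [-0.423, 1.97, -1.995]
wrist_force: [0.3, -0.1, -0.5]
opening: 0.0224
```

Run:
```python
from h import *
show();pd([.4705,-.395,.131],[0,0,-1],d(-65.9),False)
```

```text
t 6.1 tcp [ 0.475  -0.3962  0.1427] x [-0.91  -0.415 -0.004] y [ 0.009 -0.011 -1.   ] z [ 0.414 -0.91   0.013] q [-0.78  0.1   1.8  -0.    1.23  0.36] op 0.0224 F [ 0.3 -0.1 -0.5]
[[-0.0134, 0.0068, -0.0042], [0.0037, 0.0117, -0.0031]]
```

move_arm(plan=[[[-0.013,0.007,-0.004,0.004,0.012,-0.003,0.6],[0,0,0,0,0,0,0.6],[0,0,0,0,0,0,0.6]]])

```text
t: 6.48
ee_pos: [0.4696, -0.3951, 0.1294]
tool_rot: [-0.425, 1.991, -1.989]
wrist_force: [-0.5, -0.3, 0.3]
opening: 0.0374
```

Run:
```python
from h import *
show();pd([.4705,-.395,.131],[0,0,-1],d(-65.9),False)
```

```text
t 6.47 tcp [ 0.4696 -0.3951  0.1294] x [-0.913 -0.407  0.   ] y [-0.001  0.001 -1.   ] z [ 0.407 -0.913 -0.001] q [-0.79  0.11  1.81  0.    1.22  0.36] op 0.0374 F [-0.5 -0.3  0.3]
[[0.0013, -0.0009, 0.0004], [-0.0009, -0.0016, 0.0003]]
```

move_arm(plan=[[[0,0,0,0,0,0,1],[0,0,0,0,0,0,1],[0,0,0,0,0,0,1],[0,-0.06,0,0,0,0,1],[0,-0.12,0,0,0,0,1],[0,-0.12,0,0,0,0,1],[0,-0.12,0,0,0,0,1],[0,-0.12,0,0,0,0,1]]])

```text
t: 7.48
ee_pos: [0.4706, -0.3969, 0.1293]
tool_rot: [-0.864, 1.63, -1.637]
wrist_force: [0.7, -1.5, -1.2]
opening: 0.0136
```

Run:
```python
from h import *
show();pd([.4700,-.395,.131],[0,0,-1],d(-65.9+55),False)
```

```text
t 7.47 tcp [ 0.4706 -0.3969  0.1293] x [-0.562 -0.827  0.001] y [ 0.002 -0.003 -1.   ] z [ 0.827 -0.562  0.003] q [-0.79  0.11  1.81 -0.    1.22 -0.19] op 0.0136 F [ 0.7 -1.5 -1.2]
[[-0.0031, -0.4067, 0.0015], [-0.0012, -0.0017, -0.0016]]
```

move_arm(plan=[[[0,-0.12,0,0,0,0,1],[0,-0.12,0,0,0,0,1],[0,-0.1,0,0,0,0,1],[0,-0.05,0,0,0,0,1],[0,0,0,0,0,0,1]]])

```text
t: 8.1
ee_pos: [0.4713, -0.3971, 0.1293]
tool_rot: [-1.11, 1.347, -1.355]
wrist_force: [0.3, -0.4, -1.5]
opening: 0.0135
```

Run:
```python
from h import *
show();pd([.4700,-.395,.131],[0,0,-1],d(-65.9+55),False)
```

```text
t 8.1 tcp [ 0.4713 -0.3971  0.1293] x [-0.193 -0.981  0.002] y [ 0.003 -0.003 -1.   ] z [ 0.981 -0.193  0.004] q [-0.79  0.11  1.81  0.    1.21 -0.59] op 0.0135 F [ 0.3 -0.4 -1.5]
[[-0.0035, -0.0044, 0.0022], [-0.0018, -0.0017, -0.0016]]
```

move_arm(plan=[[[0,0,0,0,0,0,0.4],[0,0,0,0,0,0,0.4],[0,0,0,0,0,0,0.4],[0,0,0,0,-0.04,0,0.4],[0,0,0,0,-0.04,0,0.4],[0,0,0,0,-0.03,0,0.4],[0,0,0,0,0,0,0.4]]])

```text
t: 8.98
ee_pos: [0.4706, -0.3964, 0.2415]
tool_rot: [-1.109, 1.35, -1.355]
wrist_force: [-0.3, 0.8, -0.5]
opening: 0.057
```

```bash
cat >> h.py <<'E'
def locate(name,lo=.112,hi=.124,tot_ang=139.):
    p,W=cloud(name); D=W[...,:2]-AX; rr=np.linalg.norm(D,axis=-1); an=np.degrees(np.arctan2(D[...,1],D[...,0]))%360
    m=(rr<.045)&(W[...,2]>.148)&(W[...,2]<.162); H=W[m]
    if len(H)>30: print(name,"hub",[np.round(v,1) for v in cv2.minAreaRect((H[:,:2]*1000).astype(np.float32))],len(H))
    for k in range(3):
        t=tot_ang+120*k
        H=W[(rr>.06)&(rr<.165)&(W[...,2]>lo)&(W[...,2]<hi)&(abs((an-t+180)%360-180)<28)]
        if len(H)<30: continue
        r=cv2.minAreaRect((H[:,:2]*1000).astype(np.float32)); mm=np.array(r[0])/1000-AX; u=d(t)[:2]; v=np.array([-u[1],u[0]])
        print(name,"tote at",t%360,len(H),[np.round(v_,1) for v_ in r],"rad %.4f tan %.4f"%(mm@u,mm@v))
    return p,W
E
python3 - <<'E'
from h import *
show()
for n in ("scene","side"):
    p,W=locate(n); cv2.imwrite(f"pics/b_{n}.png",p)
p,W=locate("wrist"); cv2.imwrite("pics/b_wrist.png",p)
t=AX+.112*d(139)[:2]; print(t)
pd([*t,.21],[0,0,-1],d(-41),False)
E
```

```text
t 8.97 tcp [ 0.4706 -0.3964  0.2415] x [-0.196 -0.981  0.001] y [ 0.002 -0.002 -1.   ] z [ 0.981 -0.196  0.003] q [-0.79  0.03  1.7   0.    1.4  -0.59] op 0.057 F [-0.3  0.8 -0.5]
scene hub [array([ 470.9, -395. ]), array([63.6, 14.2]), np.float64(78.7)] 235
scene tote at 139.0 235 [array([ 386.9, -320.2]), array([78.3, 17.9]), np.float64(48.4)] rad 0.1114 tan -0.0023
scene tote at 259.0 119 [array([ 448.6, -503.4]), array([19.8, 77.3]), np.float64(79.8)] rad 0.1103 tan 0.0003
scene tote at 19.0 250 [array([ 577.5, -359.7]), array([21. , 77.1]), np.float64(19.9)] rad 0.1137 tan -0.0019
side hub [array([ 471., -396.]), array([63.1, 13.9]), np.float64(78.4)] 193
side tote at 139.0 243 [array([ 387.6, -321.3]), array([78.3, 21.1]), np.float64(48.6)] rad 0.1102 tan -0.0020
side tote at 259.0 234 [array([ 448. , -508.1]), array([12.6, 79.1]), np.float64(79.5)] rad 0.1151 tan 0.0006
side tote at 19.0 238 [array([ 575. , -360.7]), array([20.1, 78.8]), np.float64(14.9)] rad 0.1110 tan -0.0019
wrist hub [array([ 471.6, -395.1]), array([62.6, 13.6]), np.float64(78.5)] 1533
wrist tote at 139.0 1712 [array([ 388.4, -320.8]), array([77.8, 19.8]), np.float64(48.0)] rad 0.1098 tan -0.0029
wrist tote at 259.0 1331 [array([ 448.4, -505. ]), array([20.4, 78.6]), np.float64(79.8)] rad 0.1120 tan 0.0004
wrist tote at 19.0 1694 [array([ 576.1, -359.9]), array([18. , 77.3]), np.float64(18.9)] rad 0.1124 tan -0.0016
[ 0.38487253 -0.32152139]
[[0.0055, 0.5186, -0.0023], [-0.0552, 0.027, -0.0966]]
```

View pics/b_scene.png

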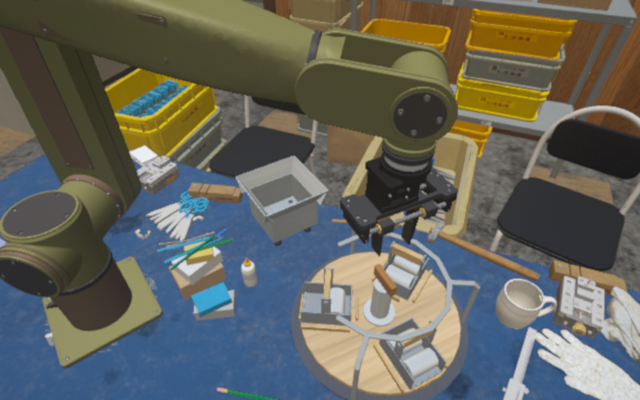

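move_arm(plan=[[[0,0,0,-0.026,0.01,-0.048,0.2],[0,0,0,-0.026,0.01,-0.048,0.2],[0.005,0.17,0,0,0,0,0.2],[0,0.17,0,0,0,0,0.2],[0,0.17,0,0,0,0,0.2],[0,0,0,0,0,0,0.2]]])

```text
t: 9.88
ee_pos: [0.3762, -0.3165, 0.1983]
tool_rot: [-0.784, 1.747, -1.693]
wrist_force: [0.7, 0.1, -0.4]
opening: 0.0761
```

```bash
sed -i 's/AX=np.array(\[.4694,-.3950\])/AX=np.array([.4703,-.3952])/; s/FRONT=139./FRONT=138.7/' h.py
python3 - <<'E'
from h import *
show()
p,W=locate("wrist"); cv2.imwrite("pics/c_wrist.png",p)
p,W=locate("side"); cv2.imwrite("pics/c_side.png",p)
pd([.3873,-.3207,.091],[0,0,-1],d(-41.5),False)
E
```

```text
t 9.88 tcp [ 0.3762 -0.3165  0.1983] x [-0.661 -0.75  -0.005] y [-0.019  0.023 -1.   ] z [ 0.75  -0.66  -0.029] q [-0.81 -0.2   2.    0.    1.38 -0.09] op 0.0761 F [ 0.7  0.1 -0.4]
wrist hub [array([ 472.6, -388.4]), array([50.5, 14.8]), np.float64(78.7)] 1787
wrist tote at 139.0 1827 [array([ 388. , -320.7]), array([77.8, 19.7]), np.float64(48.3)] rad 0.1110 tan -0.0022
wrist tote at 19.0 2858 [array([ 576.9, -358.8]), array([20.6, 78.2]), np.float64(18.8)] rad 0.1126 tan -0.0003
side hub [array([ 471. , -396.4]), array([64. , 13.9]), np.float64(78.3)] 193
side tote at 139.0 243 [array([ 386.3, -321.7]), array([79.6, 21.4]), np.float64(48.3)] rad 0.1117 tan -0.0004
side tote at 259.0 227 [array([ 448.1, -507.9]), array([12.7, 79. ]), np.float64(80.1)] rad 0.1149 tan -0.0003
side tote at 19.0 235 [array([ 574.8, -359.5]), array([19.6, 78.9]), np.float64(14.7)] rad 0.1105 tan -0.0003
[[0.029, 0.0032, -0.0052], [-0.0036, 0.1074, 0.014]]
```

View pics/c_wrist.png

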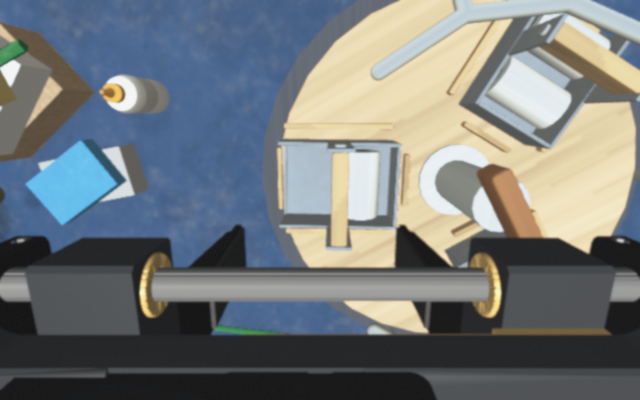

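View pics/c_side.png

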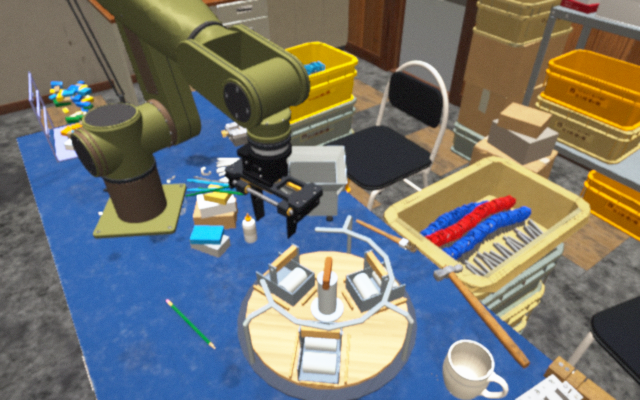

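move_arm(plan=[[[0.029,0.003,-0.005,-0.004,0,0.011,0.2],[0,0,0,0,0,0,0.2],[0,0,0,0,0,0,0.2]]])

```text
t: 10.35
ee_pos: [0.3881, -0.3211, 0.1978]
tool_rot: [-0.776, 1.716, -1.718]
wrist_force: [0.0, -0.2, 0.2]
opening: 0.0758
```

Run:
```python
from h import *
show()
pd([.3873,-.3207,.091],[0,0,-1],d(-41.5),False)
```

```text
t 10.35 tcp [ 0.3881 -0.3211  0.1978] x [-0.66  -0.751  0.   ] y [ 0.001 -0.001 -1.   ] z [ 0.751 -0.66   0.001] q [-0.8  -0.2   1.99  0.    1.35 -0.08] op 0.0758 F [ 0.  -0.2  0.2]
[[-0.0013, 0.0033, 0.0], [0.0002, 0.1068, -0.001]]
```

move_arm(plan=[[[0,0,0,0,0.04,0,0.2],[0,0,0,0,0.04,0,0.2],[0,0,0,0,0.025,0,0.2],[0,0,0,0,0,0,0.2],[0,0,0,0,0,0,0.2]]])

```text
t: 10.98
ee_pos: [0.3901, -0.323, 0.0934]
tool_rot: [-0.776, 1.709, -1.722]
wrist_force: [-0.1, 0.1, 0.5]
opening: 0.076
```

Run:
```python
from h import *
show()
pd([.3873,-.3207,.091],[0,0,-1],d(-41.5),False)
```

```text
t 10.97 tcp [ 0.3901 -0.323   0.0934] x [-0.659 -0.752  0.001] y [ 0.005 -0.005 -1.   ] z [ 0.752 -0.659  0.007] q [-0.8  -0.09  2.08 -0.    1.14 -0.08] op 0.076 F [-0.1  0.1  0.5]
[[-0.0072, 0.005, 0.0006], [0.0001, 0.0024, -0.0036]]
```

move_arm(plan=[[[-0.007,0.005,0,0,0.002,-0.003,0.2],[0,0,0,0,0,0,0.6],[0,0,0,0,0,0,1],[0,0,0,0,0,0,1],[0,0,0,0,0,0,1],[0,0,0,0,0,0,1]]], force=55)

```text
t: 11.72
ee_pos: [0.3895, -0.3228, 0.0954]
tool_rot: [-0.773, 1.713, -1.725]
wrist_force: [-0.0, 0.2, 1.0]
opening: 0.0314
```

Run:
```python
from h import *
show()
pd([.3873,-.3207,.091],[0,0,-1],d(-41.5),False)
```

```text
t 11.72 tcp [ 0.3895 -0.3228  0.0954] x [-0.663 -0.749  0.001] y [ 0.004 -0.005 -1.   ] z [ 0.749 -0.663  0.007] q [-0.8  -0.09  2.08 -0.    1.15 -0.07] op 0.0314 F [-0.   0.2  1. ]
[[-0.0067, -0.0002, 0.0011], [-0.0001, 0.0044, -0.003]]
```

move_arm(plan=[[[-0.006,0,0,0,0.003,-0.003,1],[0,0,0,0,0,0,1],[0,0,0,0,0,0,1],[0,0,0,0,0,0,1],[0,0,0,0,0,0,1]]], force=55)

```text
t: 12.35
ee_pos: [0.3871, -0.3206, 0.0919]
tool_rot: [-0.776, 1.72, -1.72]
wrist_force: [0.3, 0.4, 0.0]
opening: 0.012
```

Run:
```python
from h import *
show()
```

```text
t 12.35 tcp [ 0.3871 -0.3206  0.0919] x [-0.663 -0.749  0.001] y [-0.001 -0.001 -1.   ] z [ 0.749 -0.663 -0.   ] q [-0.8  -0.09  2.09 -0.    1.15 -0.07] op 0.012 F [0.3 0.4 0. ]
```

move_arm(plan=[[[0,0,0,0,-0.015,0,1],[0,0,0,0,-0.025,0,1],[0,0,0,0,-0.03,0,1],[0,0,0,0,-0.03,0,1],[-0.04,0,0,0,-0.03,0,1],[-0.04,0,0,0,-0.03,0,1],[-0.03,0,0,0,-0.03,0,1],[0,0,0,0,-0.015,0,1],[0,0,0,0,0,0,1]]])

```text
t: 13.48
ee_pos: [0.389, -0.3217, 0.3059]
tool_rot: [-0.828, 1.836, -1.629]
wrist_force: [-0.4, 0.4, -2.4]
opening: 0.0116
```

Run:
```python
from h import *
show()
p,W=cloud("side"); cv2.imwrite("pics/d_side.png",p)
# hopper target: fwd dir 175
f=d(175); hop=np.array([.4665,-.0325,0])
a=np.radians(6)
lvl=hop-f*0.05; 
pd([*lvl[:2],.30],[-np.sin(a)*-f[0]*-1,-np.sin(a)*-f[1]*-1,-np.cos(a)],-f,False)
```

```text
t 13.47 tcp [ 0.389  -0.3217  0.3059] x [-0.663 -0.749  0.001] y [-0.09   0.078 -0.993] z [ 0.744 -0.658 -0.119] q [-0.79 -0.16  1.78 -0.01  1.64 -0.07] op 0.0116 F [-0.4  0.4 -2.4]
[[0.2181, -0.6384, -0.0045], [-0.2976, 0.0159, -0.0917]]
```

View pics/d_side.png

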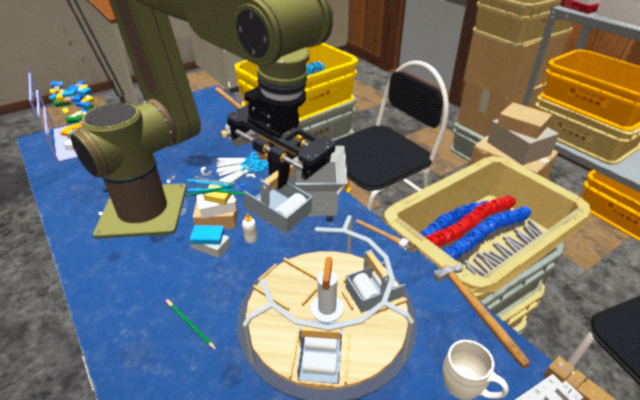

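```bash
cat >> h.py <<'E'
F=d(175); HOP=np.array([.4665,-.0325,0]); Z=np.array([0,0,1.])
def dump(th,fwd,z,f=F):
    th=np.radians(th); p=HOP+fwd*f; return [p[0],p[1],z],-f*np.sin(th)-Z*np.cos(th),-f*np.cos(th)+Z*np.sin(th)
E
python3 - <<'E'
from h import *
pd(*dump(-6,-.035,.30),False)
E
```

```text
[[0.0158, -0.6331, -0.0711], [-0.2887, 0.0173, -0.1037]]
```

move_arm(plan=[[[0,0,0,-0.014,0.001,-0.005,1],[0,0,0,-0.028,0.002,-0.01,1],[0,0,0,-0.034,0.002,-0.012,1],[0,0,0,-0.034,0.002,-0.012,1],[0,0,0,-0.034,0.002,-0.012,1],[0,0,0,-0.034,0.002,-0.012,1],[0,0,0,-0.034,0.002,-0.012,1],[0,0,0,-0.034,0.002,-0.012,1],[0,0,0,-0.028,0.002,-0.01,1],[0,0,0,-0.014,0.001,-0.005,1]]])

```text
t: 14.78
ee_pos: [0.4977, -0.0175, 0.2844]
tool_rot: [-0.843, 1.86, -1.61]
wrist_force: [-0.0, 0.0, -0.7]
opening: 0.0114
```

Run:
```python
from h import *
show();pd(*dump(-6,-.035,.30),False)
```

```text
t 14.78 tcp [ 0.4977 -0.0175  0.2844] x [-0.662 -0.75   0.004] y [-0.112  0.093 -0.989] z [ 0.741 -0.655 -0.145] q [-0.18 -0.17  1.83  0.07  1.61  0.54] op 0.0114 F [-0.   0.  -0.7]
[[0.041, -0.6317, -0.0754], [0.0112, -0.0175, 0.0123]]
```

Now turn to face the dump direction.

move_arm(plan=[[[0,-0.08,0,0.003,-0.006,0.003,1],[0,-0.12,-0.01,0.003,-0.006,0.003,1],[0.01,-0.12,-0.02,0.003,-0.006,0.003,1],[0.01,-0.12,-0.02,0,0,0,1],[0.01,-0.12,-0.02,0,0,0,1],[0.01,-0.07,-0.01,0,0,0,1],[0,0,0,0,0,0,1]]])

```text
t: 15.65
ee_pos: [0.4975, -0.0297, 0.2947]
tool_rot: [-1.257, 1.343, -1.203]
wrist_force: [-0.7, -0.5, -1.8]
opening: 0.0116
```

Run:
```python
from h import *
show();pd(*dump(0,-.035,.27),False);pd(*dump(53,-.035,.255),False)
for n in ("side","scene"):
    p,W=cloud(n); cv2.imwrite(f"pics/e_{n}.png",p)
```

```text
t 15.65 tcp [ 0.4975 -0.0297  0.2947] x [-0.067 -0.998  0.002] y [-0.111  0.006 -0.994] z [ 0.991 -0.067 -0.112] q [-0.16 -0.18  1.82 -0.01  1.61 -0.09] op 0.0116 F [-0.7 -0.5 -1.8]
[[0.1118, 0.0197, 0.0029], [0.0055, 0.0241, 0.007]]
[[1.0368, 0.0198, -0.0065], [0.0055, 0.039, 0.0086]]
```

View pics/e_scene.png

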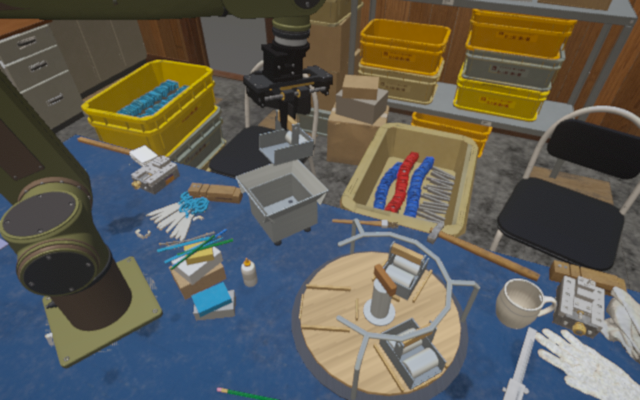

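View pics/e_side.png

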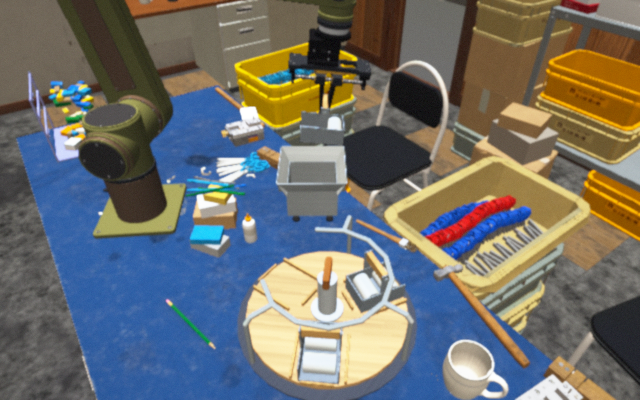

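move_arm(plan=[[[0.1,0.02,0,0.005,0.015,0.007,1],[0.1,0,0,0,0.015,0,1],[0.12,0,0,0,0,0,1],[0.12,0,0,0,0,0,1],[0.12,0,0,0,0,0,1],[0.12,0,0,0,0,0,1]]])

```text
t: 16.5
ee_pos: [0.5028, -0.0363, 0.2622]
tool_rot: [-0.742, 0.815, -1.517]
wrist_force: [-0.7, -0.8, -1.6]
opening: 0.0116
```

Run:
```python
from h import *
show();pd(*dump(53,-.035,.255),False)
```

```text
t 16.5 tcp [ 0.5028 -0.0363  0.2622] x [-0.096 -0.995  0.001] y [ 0.548 -0.054 -0.834] z [ 0.831 -0.08   0.551] q [-0.22 -0.64  2.27  0.08  0.93 -0.15] op 0.0116 F [-0.7 -0.8 -1.6]
[[0.3414, -0.0059, 0.0067], [-0.0006, 0.0052, -0.0052]]
```

move_arm(plan=[[[0.12,0,0,0,0.003,-0.003,1],[0.12,0,0,0,0.003,-0.003,1],[0.1,0,0,0,0,0,1],[0,0,0,0,0,0,1],[0,0,0,0,0,0,1],[0,0,0,0,0,0,1]]])

```text
t: 17.25
ee_pos: [0.4995, -0.0364, 0.2523]
tool_rot: [-0.482, 0.538, -1.606]
wrist_force: [0.8, -0.4, -1.3]
opening: 0.0118
```

Run:
```python
from h import *
show();pd(*dump(53,-.035,.255),False)
for n in ("side","scene"):
    p,W=cloud(n); cv2.imwrite(f"pics/f_{n}.png",p)
    print([(round(r["conf"],2),np.round(r["location"])) for r in ctrl.cut_out(n,"bushing0")])
```

```text
t 17.25 tcp [ 0.4995 -0.0364  0.2523] x [-0.1   -0.995 -0.003] y [ 0.796 -0.078 -0.6  ] z [ 0.597 -0.062  0.8  ] q [-0.25 -0.87  2.52  0.22  0.59 -0.28] op 0.0118 F [ 0.8 -0.4 -1.3]
[[-0.0022, -0.0097, 0.0084], [-0.0011, -0.0002, 0.0032]]
[(0.94, array([320., 345.])), (0.82, array([364., 288.])), (0.66, array([373., 276.])), (0.56, array([316., 365.]))]
[(0.73, array([420., 358.])), (0.67, array([401., 276.])), (0.65, array([410., 347.])), (0.52, array([404., 268.])), (0.52, array([265., 208.]))]
```

View pics/f_scene.png

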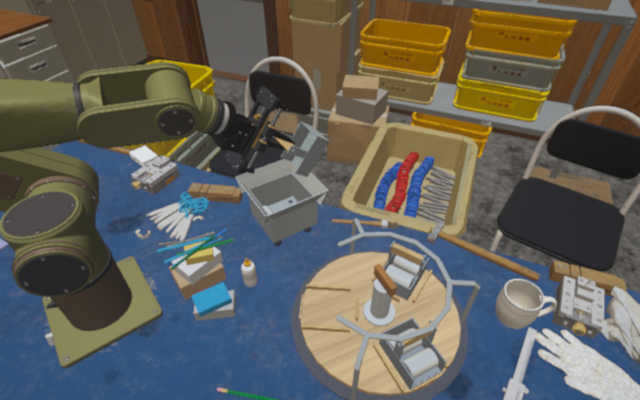

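View pics/f_side.png

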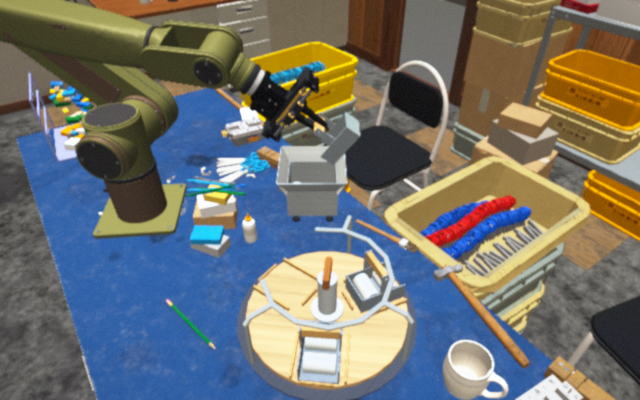

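Run:
```python
from h import *
p=cv2.imread("pics/f_scene.png")[110:260,210:360]; q=cv2.imread("pics/f_side.png")[90:240,260:410]
cv2.imwrite("pics/f_zoom.png",cv2.resize(np.hstack([p,q]),(800,400),interpolation=cv2.INTER_CUBIC))
```

```text
(no output)
```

View pics/f_zoom.png

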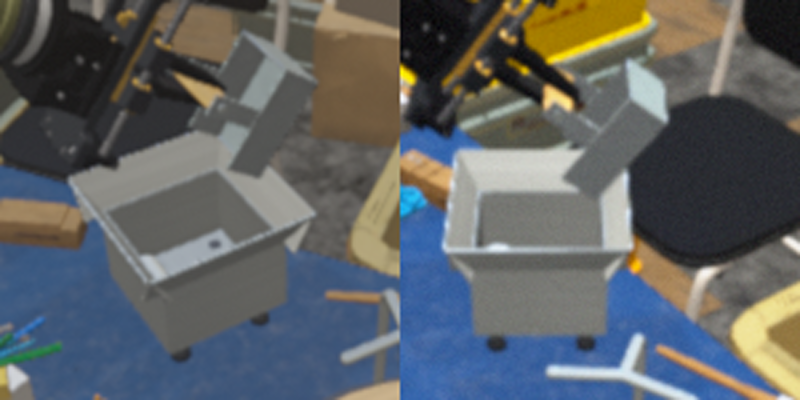

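move_arm(plan=[[[-0.1,0,0,0,-0.02,0.028,1],[-0.15,0,0,0,-0.02,0.02,1],[-0.15,0,0,0,0,0,1],[-0.15,0,0,0,0,0,1],[-0.15,0,0,0,0,0,1],[-0.15,0,0,0,0,0,1],[-0.08,0,0,0,0,0,1],[0,0,0,0,0,0,1]]])

```text
t: 18.45
ee_pos: [0.5019, -0.0365, 0.3114]
tool_rot: [-1.182, 1.312, -1.263]
wrist_force: [0.3, -0.5, -3.4]
opening: 0.0117
```

Run:
```python
from h import *
show();pd([.3871,-.3206,.30],[0,0,-1],[.749,-.663,0],False)
for n in ("side","scene"):
    p,W=locate(n); cv2.imwrite(f"pics/g_{n}.png",p)
```

```text
t 18.45 tcp [ 0.5019 -0.0365  0.3114] x [-0.101 -0.995 -0.003] y [-0.035  0.007 -0.999] z [ 0.994 -0.101 -0.035] q [-0.18 -0.22  1.83  0.    1.58 -0.08] op 0.0117 F [ 0.3 -0.5 -3.4]
[[0.0352, 0.6236, 0.0079], [0.2942, 0.0134, -0.0852]]
side hub [array([ 470.9, -396. ]), array([64. , 14.2]), np.float64(78.5)] 194
side tote at 259.0 231 [array([ 449. , -508.3]), array([14.8, 77.2]), np.float64(80.3)] rad 0.1151 tan 0.0007
side tote at 19.0 233 [array([ 575.3, -359.7]), array([19.4, 78.7]), np.float64(15.5)] rad 0.1108 tan -0.0006
scene hub [array([ 471.2, -394.5]), array([63.5, 14.5]), np.float64(78.0)] 233
scene tote at 259.0 125 [array([ 447.5, -506.2]), array([19.5, 76.9]), np.float64(84.2)] rad 0.1133 tan -0.0012
scene tote at 19.0 245 [array([ 577.3, -358.9]), array([19.9, 77.3]), np.float64(18.0)] rad 0.1130 tan -0.0005
```

View pics/g_side.png

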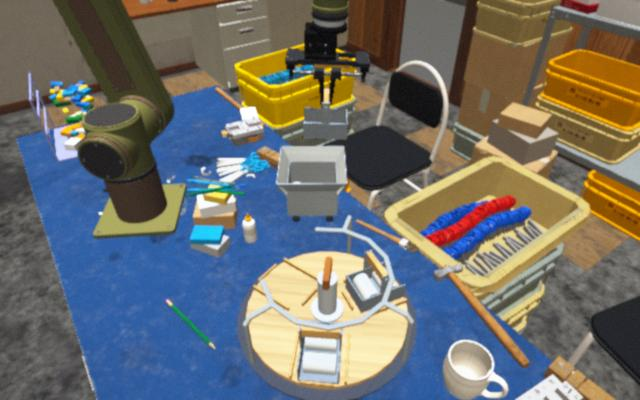

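move_arm(plan=[[[0,0,0,0.049,0.002,-0.014,1],[0,0,0,0.049,0.002,-0.014,1],[0,0,0,0.049,0.002,-0.014,1],[0,0,0,0.049,0.002,-0.014,1],[0,0,0,0.049,0.002,-0.014,1],[0,0,0,0.04,0.002,-0.012,1],[0.035,0.16,0,0,0,0,1],[0,0.16,0,0,0,0,1],[0,0.16,0,0,0,0,1],[0,0.14,0,0,0,0,1]]])

```text
t: 19.8
ee_pos: [0.3827, -0.3174, 0.3045]
tool_rot: [-0.747, 1.706, -1.746]
wrist_force: [0.6, -0.3, -1.2]
opening: 0.0118
```

Run:
```python
from h import *
show();pd([.3871,-.3206,.18],[0,0,-1],[.749,-.663,0],False)
```

```text
t 19.8 tcp [ 0.3827 -0.3174  0.3045] x [-0.675 -0.738 -0.005] y [ 0.022 -0.013 -1.   ] z [ 0.738 -0.675  0.025] q [-0.8  -0.28  1.88  0.01  1.51 -0.06] op 0.0118 F [ 0.6 -0.3 -1.2]
[[-0.0253, -0.0164, -0.0046], [-0.0, 0.1246, 0.0023]]
```

move_arm(plan=[[[-0.025,-0.016,-0.005,0,0.03,0.005,1],[0,0,0,0,0.04,0,1],[0,0,0,0,0.04,0,1],[0,0,0,0,0.02,0,1],[0,0,0,0,0,0,1]]])

```text
t: 20.42
ee_pos: [0.3847, -0.3187, 0.1632]
tool_rot: [-0.788, 1.714, -1.708]
wrist_force: [0.5, 0.5, -1.6]
opening: 0.0118
```

Run:
```python
from h import *
show();pd([.3871,-.3206,.0925],[0,0,-1],[.749,-.663,0],False)
for n in ("side","scene"):
    p,W=locate(n); cv2.imwrite(f"pics/g_{n}.png",p)
```

```text
t 20.43 tcp [ 0.3847 -0.3187  0.1632] x [-0.652 -0.758  0.001] y [-0.004  0.002 -1.   ] z [ 0.758 -0.652 -0.004] q [-0.8  -0.17  2.03 -0.    1.29 -0.09] op 0.0118 F [ 0.5  0.5 -1.6]
[[0.0039, 0.0143, 0.0009], [-0.0001, 0.0707, 0.0033]]
side hub [array([ 471.1, -395.7]), array([62.9, 14.1]), np.float64(78.3)] 193
side tote at 139.0 300 [array([ 387. , -321.4]), array([76.5, 99.7]), np.float64(48.9)] rad 0.1113 tan -0.0011
side tote at 259.0 233 [array([ 448.1, -508.1]), array([13.4, 78.9]), np.float64(80.1)] rad 0.1150 tan -0.0002
side tote at 19.0 232 [array([ 575.2, -360.5]), array([20.6, 78.8]), np.float64(15.3)] rad 0.1105 tan -0.0013
scene hub [array([ 470.9, -394.3]), array([63.9, 14.1]), np.float64(78.3)] 232
scene tote at 139.0 289 [array([ 387.2, -321.1]), array([76.8, 97. ]), np.float64(48.5)] rad 0.1113 tan -0.0014
scene tote at 259.0 123 [array([ 447.7, -507. ]), array([20.2, 76.5]), np.float64(85.6)] rad 0.1141 tan -0.0009
scene tote at 19.0 254 [array([ 577.1, -359.6]), array([20.7, 77.3]), np.float64(20.6)] rad 0.1125 tan -0.0011
```

move_arm(plan=[[[0.004,0.014,0,0,0.005,0.005,1],[0,0,0,0,0.03,0,1],[0,0,0,0,0.025,0,1],[0,0,0,0,0,0,1]]])

```text
t: 21.02
ee_pos: [0.3936, -0.327, 0.1097]
tool_rot: [-0.769, 1.704, -1.733]
wrist_force: [-0.3, 0.3, -2.1]
opening: 0.0118
```

Run:
```python
from h import *
show();pd([.3884,-.3217,.0925],[0,0,-1],[.749,-.663,0],False)
```

```text
t 21.02 tcp [ 0.3936 -0.327   0.1097] x [-0.663 -0.748  0.002] y [ 0.011 -0.012 -1.   ] z [ 0.748 -0.663  0.016] q [-0.8  -0.1   2.06 -0.    1.17 -0.07] op 0.0118 F [-0.3  0.3 -2.1]
[[-0.0164, -0.0005, 0.0021], [-0.0006, 0.017, -0.0077]]
```

move_arm(plan=[[[-0.016,0,0,0,0.006,-0.007,1],[0,0,0,0,0,0,1],[0,0,0,0,0,0,1]]])

```text
t: 21.4
ee_pos: [0.39, -0.3241, 0.107]
tool_rot: [-0.774, 1.714, -1.726]
wrist_force: [0.0, 0.5, -1.4]
opening: 0.0124
```

Run:
```python
from h import *
show();pd([.3884,-.3217,.0925],[0,0,-1],[.749,-.663,0],False)
```

```text
t 21.4 tcp [ 0.39   -0.3241  0.107 ] x [-0.663 -0.749  0.003] y [ 0.003 -0.006 -1.   ] z [ 0.749 -0.663  0.006] q [-0.8  -0.11  2.07 -0.    1.17 -0.07] op 0.0124 F [ 0.   0.5 -1.4]
[[-0.0058, -0.0003, 0.0025], [-0.0007, 0.0145, -0.0028]]
```

move_arm(plan=[[[-0.006,0,0.002,0,0.007,-0.003,1],[0,0,0,0,0.007,0,1],[-0.004,0,0,0,0.004,-0.002,1],[0,0,0,0,0,0,1]]])

```text
t: 21.9
ee_pos: [0.3881, -0.3226, 0.0922]
tool_rot: [-0.774, 1.718, -1.722]
wrist_force: [0.2, 0.9, -1.9]
opening: 0.0119
```

Run:
```python
from h import *
show();pd([.3884,-.3217,.0925],[0,0,-1],[.749,-.663,0],False)
```

```text
t 21.9 tcp [ 0.3881 -0.3226  0.0922] x [-0.663 -0.749  0.001] y [ 0.001 -0.002 -1.   ] z [ 0.749 -0.663  0.002] q [-0.8  -0.09  2.08 -0.    1.15 -0.07] op 0.0119 F [ 0.2  0.9 -1.9]
[[-0.0017, -0.0004, 0.0007], [-0.0009, -0.0003, -0.0004]]
```

move_arm(plan=[[[0,0,0,0,0.001,0,1],[0,0,0,0,0,0,0.3],[0,0,0,0,0,0,0.3],[0,0,0,0,0,0,0.3],[0,0,0,0,0,0,0.3],[0,0,0,0,-0.03,0,0.3],[0,0,0,0,-0.05,0,0.3],[0,0,0,0,-0.05,0,0.3],[0,0,0,0,0,0,0.3]]])

```text
t: 23.02
ee_pos: [0.3873, -0.3217, 0.2229]
tool_rot: [-0.775, 1.722, -1.719]
wrist_force: [-0.0, -0.7, -0.1]
opening: 0.0664
```

Run:
```python
from h import *
show()
for n in ("side","scene","wrist"):
    p,W=locate(n); cv2.imwrite(f"pics/i_{n}.png",p)
pd([*AX,.24],[0,0,-1],d(78.4-90),False)
```

```text
t 23.02 tcp [ 0.3873 -0.3217  0.2229] x [-0.663 -0.748  0.   ] y [-0.002  0.001 -1.   ] z [ 0.748 -0.663 -0.002] q [-0.8  -0.21  1.96 -0.    1.39 -0.07] op 0.0664 F [-0.  -0.7 -0.1]
side hub [array([ 471. , -395.6]), array([63.9, 14.1]), np.float64(78.6)] 195
side tote at 139.0 242 [array([ 388. , -322.4]), array([77.9, 20.5]), np.float64(49.3)] rad 0.1099 tan -0.0009
side tote at 259.0 229 [array([ 448. , -507.8]), array([14.2, 78.7]), np.float64(78.5)] rad 0.1148 tan -0.0004
side tote at 19.0 233 [array([ 575. , -361.5]), array([20.6, 79.8]), np.float64(15.2)] rad 0.1100 tan -0.0022
scene hub [array([ 470.9, -394.8]), array([62.4, 14.9]), np.float64(78.2)] 233
scene tote at 139.0 240 [array([ 388.1, -322.1]), array([78.3, 18.9]), np.float64(49.3)] rad 0.1100 tan -0.0013
scene tote at 259.0 125 [array([ 447.9, -507.1]), array([20.2, 77.1]), np.float64(85.5)] rad 0.1141 tan -0.0006
scene tote at 19.0 256 [array([ 576.3, -359.5]), array([20.6, 78.4]), np.float64(18.7)] rad 0.1118 tan -0.0007
wrist hub [array([ 472. , -391.9]), array([57.4, 14.8]), np.float64(78.3)] 1624
wrist tote at 139.0 1578 [array([ 388.7, -322.2]), array([77.2, 19.5]), np.float64(48.7)] rad 0.1095 tan -0.0015
wrist tote at 19.0 2463 [array([ 576.8, -360.1]), array([20.5, 77. ]), np.float64(20.0)] rad 0.1122 tan -0.0015
[[0.0131, -0.5226, -0.0039], [0.0001, -0.0251, 0.1139]]
```

View pics/i_wrist.png

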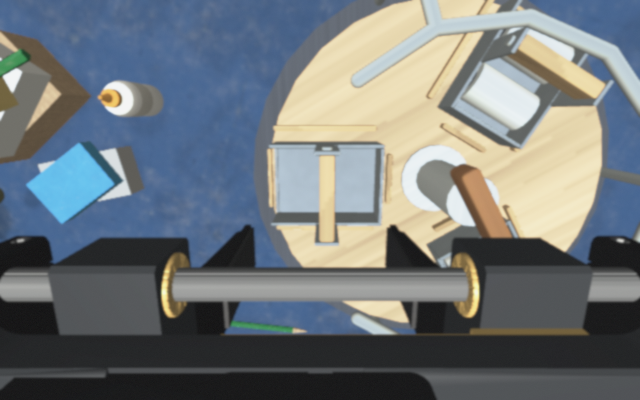

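move_arm(plan=[[[0,0,0,0,-0.03,0,0.4],[0,0,0,0,0,0.04,0.4],[0,0,0,0,0,0.04,0.4],[0,0,0,0,0,0.034,0.4],[0,-0.17,0,0,0,0,0.4],[0,-0.17,0,0,0,0,0.4],[0,-0.17,0,0,0,0,0.4],[0,0,0,0,0,0,0.4]]])

```text
t: 24.18
ee_pos: [0.4669, -0.3914, 0.2218]
tool_rot: [-1.113, 1.398, -1.314]
wrist_force: [-0.7, 0.2, -0.1]
opening: 0.057
```

Run:
```python
from h import *
show()
pd([.4707,-.3952,.131],[0,0,-1],d(78.4-90),False)
```

```text
t 24.18 tcp [ 0.4669 -0.3914  0.2218] x [-0.2   -0.979 -0.026] y [-0.034  0.034 -0.999] z [ 0.979 -0.199 -0.04 ] q [-0.79  0.06  1.71 -0.    1.42 -0.58] op 0.057 F [-0.7  0.2 -0.1]
[[0.0404, 0.0017, -0.0262], [0.0054, 0.0904, 0.0081]]
```

move_arm(plan=[[[0.04,0.002,-0.026,0.003,0,0.004,0.4],[0,0,0,0,0.03,0,0.4],[0,0,0,0,0.03,0,0.4],[0,0,0,0,0.01,0,0.4],[0,0,0,0,0,0,0.4]]])

```text
t: 24.8
ee_pos: [0.4682, -0.393, 0.1439]
tool_rot: [-1.1, 1.374, -1.36]
wrist_force: [-0.4, 0.6, 0.6]
opening: 0.057
```

Run:
```python
from h import *
show()
pd([.4707,-.3952,.131],[0,0,-1],d(78.4-90),False)
```

```text
t 24.8 tcp [ 0.4682 -0.393   0.1439] x [-0.215 -0.977 -0.004] y [-0.005  0.005 -1.   ] z [ 0.977 -0.215 -0.006] q [-0.79  0.1   1.8   0.    1.25 -0.57] op 0.057 F [-0.4  0.6  0.6]
[[0.0064, -0.0139, -0.0042], [0.0016, 0.0129, 0.003]]
```

move_arm(plan=[[[0.006,-0.014,-0.004,0.002,0.013,0.003,0.4],[0,0,0,0,0,0,1],[0,0,0,0,0,0,1],[0,0,0,0,0,0,1],[0,0,0,0,0,0,1],[0,0,0,0,0,0,1]]])

```text
t: 25.55
ee_pos: [0.4712, -0.3971, 0.1338]
tool_rot: [-1.108, 1.354, -1.36]
wrist_force: [0.4, -1.4, -0.8]
opening: 0.0134
```

Run:
```python
from h import *
show()
pd([.4707,-.3952,.131],[0,0,-1],d(78.4-90),False)
```

```text
t 25.55 tcp [ 0.4712 -0.3971  0.1338] x [-0.201 -0.98   0.003] y [ 0.001 -0.003 -1.   ] z [ 0.98  -0.201  0.002] q [-0.79  0.11  1.8  -0.    1.22 -0.58] op 0.0134 F [ 0.4 -1.4 -0.8]
[[-0.0016, 0.0001, 0.0031], [-0.0018, 0.0028, -0.0009]]
```

move_arm(plan=[[[0,-0.06,0,0,0,0,1],[0,-0.13,0,0,0,0,1],[0,-0.13,0,0,0,0,1],[0,-0.13,0,0,0,0,1],[0,-0.13,0,0,0,0,1],[0,-0.13,0,0,0,0,1],[0,-0.13,0,0,0,0,1],[0,-0.13,0,0,0,0,1],[0,-0.13,0,0,0,0,1],[0,-0.13,0,0,0,0,1]]])

```text
t: 26.8
ee_pos: [0.473, -0.3962, 0.1338]
tool_rot: [-1.535, 0.392, -0.401]
wrist_force: [0.1, 0.8, -0.2]
opening: 0.0139
```

Run:
```python
from h import *
show()
pd([.4707,-.3952,.131],[0,0,-1],d(108.6),False)
```

```text
t 26.8 tcp [ 0.473  -0.3962  0.1338] x [ 0.875 -0.485  0.006] y [ 0.006 -0.002 -1.   ] z [0.485 0.875 0.001] q [-0.79  0.11  1.8   0.    1.22 -1.85] op 0.0139 F [ 0.1  0.8 -0.2]
[[0.0014, -0.8308, 0.0059], [-0.0026, 0.0028, -0.0002]]
```

move_arm(plan=[[[0,-0.13,0,0,0,0,1],[0,-0.13,0,0,0,0,1],[0,-0.13,0,0,0,0,1],[0,-0.13,0,0,0,0,1],[0,-0.13,0,0,0,0,1],[0,-0.08,0,0,0,0,1],[0,-0.04,0,0,0,0,1],[0,0,0,0,0,0,1]]])

```text
t: 27.8
ee_pos: [0.4732, -0.395, 0.1338]
tool_rot: [-1.559, -0.23, 0.222]
wrist_force: [0.3, -0.3, -0.8]
opening: 0.0134
```

Run:
```python
from h import *
show()
pd([.4707,-.3952,.131],[0,0,-1],d(108.6),False)
```

```text
t 27.8 tcp [ 0.4732 -0.395   0.1338] x [0.959 0.284 0.005] y [ 0.005  0.001 -1.   ] z [-0.284  0.959 -0.001] q [-0.78  0.11  1.8   0.    1.22 -2.64] op 0.0134 F [ 0.3 -0.3 -0.8]
[[0.0009, -0.0368, 0.0052], [-0.0024, 0.0028, 0.0005]]
```

move_arm(plan=[[[0,-0.03,0,0,0,0,1],[0,0,0,0,0,0,1],[0,0,0,0,0,0,0.4],[0,0,0,0,0,0,0.4],[0,0,0,0,0,0,0.4],[0,0,0,0,-0.04,0,0.4],[0,0,0,0,-0.04,0,0.4],[0,0,0,0,-0.03,0,0.4],[0,0,0,0,0,0,0.4]]])

```text
t: 28.92
ee_pos: [0.4722, -0.3947, 0.2459]
tool_rot: [-1.555, -0.253, 0.246]
wrist_force: [-0.6, -0.1, -0.3]
opening: 0.0568
```

Run:
```python
from h import *
show()
for n in ("side","scene","wrist"):
    p,W=locate(n); cv2.imwrite(f"pics/j_{n}.png",p)
pd([.3873,-.3207,.21],[0,0,-1],d(-41.5),False)
```

```text
t 28.93 tcp [ 0.4722 -0.3947  0.2459] x [0.95  0.313 0.005] y [ 0.004  0.002 -1.   ] z [-0.313  0.95   0.001] q [-0.79  0.03  1.7   0.    1.41 -2.68] op 0.0568 F [-0.6 -0.1 -0.3]
side hub [array([ 471.1, -395.6]), array([63.3, 15. ]), np.float64(17.1)] 232
side tote at 139.0 242 [array([ 387.7, -322.3]), array([79.1, 19.7]), np.float64(48.1)] rad 0.1102 tan -0.0009
side tote at 259.0 196 [array([ 449.4, -507.2]), array([12.9, 76.8]), np.float64(78.8)] rad 0.1139 tan 0.0009
side tote at 19.0 235 [array([ 576.3, -361.3]), array([20.4, 77.3]), np.float64(16.6)] rad 0.1112 tan -0.0025
scene hub [array([ 470.8, -394.3]), array([63.4, 14.4]), np.float64(18.6)] 215
scene tote at 139.0 236 [array([ 387.8, -321. ]), array([78.9, 19.6]), np.float64(47.8)] rad 0.1109 tan -0.0019
scene tote at 259.0 104 [array([ 449. , -505.2]), array([19.2, 77.7]), np.float64(83.8)] rad 0.1121 tan 0.0001
scene tote at 19.0 222 [array([ 578.1, -359.5]), array([21.1, 77.1]), np.float64(20.1)] rad 0.1136 tan -0.0014
wrist hub [array([ 471.1, -396.4]), array([63.1, 13.9]), np.float64(18.4)] 1515
wrist tote at 139.0 1659 [array([ 387.7, -322.2]), array([77.3, 19.9]), np.float64(48.8)] rad 0.1102 tan -0.0009
wrist tote at 259.0 1672 [array([ 449.3, -503.9]), array([19.5, 77.6]), np.float64(78.3)] rad 0.1107 tan 0.0001
wrist tote at 19.0 1255 [array([ 577.4, -360.7]), array([20.1, 76.7]), np.float64(19.7)] rad 0.1125 tan -0.0023
[[-0.0042, 2.6133, -0.0105], [-0.0565, 0.0315, 0.0945]]
```

View pics/j_wrist.png

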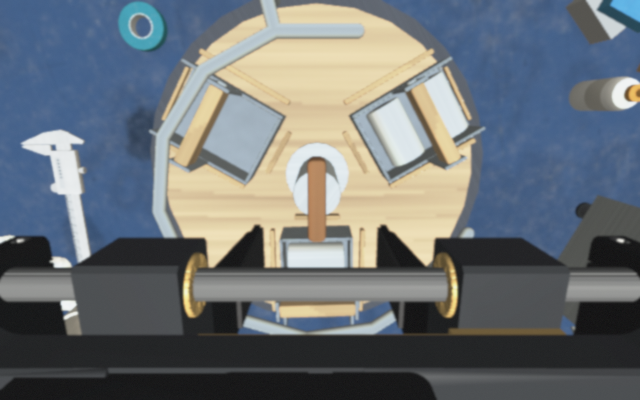

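View pics/j_side.png

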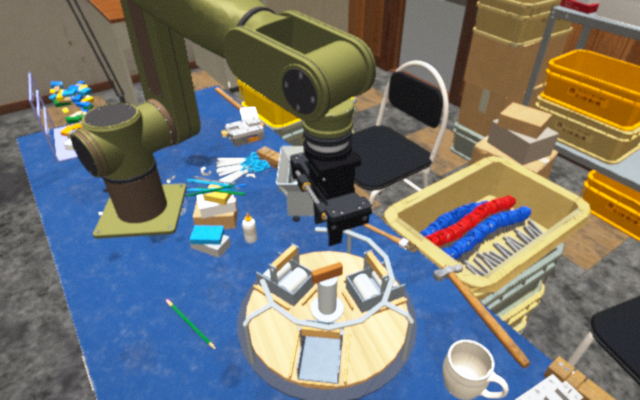

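move_arm(plan=[[[0,0,0,-0.028,0.01,0.047,0.2],[0,0,0,-0.028,0.01,0.047,0.2],[0,0.18,0,0,0,0,0.2],[0,0.18,0,0,0,0,0.2],[0,0.18,0,0,0,0,0.2],[0,0.18,0,0,0,0,0.2],[0,0.18,0,0,0,0,0.2],[0,0.18,0,0,0,0,0.2],[0,0.18,0,0,0,0,0.2],[0,0.18,0,0,0,0,0.2]]])

```text
t: 30.32
ee_pos: [0.3754, -0.3087, 0.192]
tool_rot: [-1.356, 0.948, -0.865]
wrist_force: [0.2, -0.1, -0.7]
opening: 0.0759
```

move_arm(plan=[[[0,0.18,0,0,0,0,0.2],[0,0.18,0,0,0,0,0.2],[0,0.18,0,0,0,0,0.2],[0,0.18,0,0,0,0,0.2],[0,0.18,0,0,0,0,0.2],[0,0.18,0,0,0,0,0.2],[0,0,0,0,0,0,0.2]]])

```text
t: 31.2
ee_pos: [0.3689, -0.302, 0.1747]
tool_rot: [-0.806, 1.792, -1.645]
wrist_force: [-0.4, 0.7, -0.4]
opening: 0.0759
```

Run:
```python
from h import *
show()
pd([.3877,-.3218,.19],[0,0,-1],d(-41.3),False)
```

```text
t 31.2 tcp [ 0.3689 -0.302   0.1747] x [-0.656 -0.755 -0.011] y [-0.053  0.061 -0.997] z [ 0.753 -0.653 -0.08 ] q [-0.8  -0.18  2.02  0.    1.39 -0.09] op 0.0759 F [-0.4  0.7 -0.4]
[[0.0803, 0.0063, -0.0112], [0.0024, -0.0175, 0.0258]]
```

move_arm(plan=[[[0.08,0.006,-0.011,0.002,-0.0175,0.026,0.2],[0,0,0,0,0,0,0.2]]])

```text
t: 31.45
ee_pos: [0.3872, -0.3207, 0.187]
tool_rot: [-0.783, 1.718, -1.71]
wrist_force: [-0.1, -0.0, 0.2]
opening: 0.0761
```

Run:
```python
from h import *
show()
pd([.3877,-.3218,.092],[0,0,-1],d(-41.3),False)
```

```text
t 31.45 tcp [ 0.3872 -0.3207  0.187 ] x [-0.655 -0.755 -0.001] y [-0.003  0.003 -1.   ] z [ 0.755 -0.655 -0.004] q [-0.8  -0.19  2.    0.    1.33 -0.08] op 0.0761 F [-0.1 -0.   0.2]
[[0.0044, 0.006, -0.0005], [0.0006, 0.095, 0.0015]]
```

move_arm(plan=[[[0,0.006,0,0,0.03,0,0.2],[0,0,0,0,0.03,0,0.2],[-0.004,0,0,0,0.02,-0.001,0.2],[-0.004,0,0,0,0.01,-0.001,0.2],[0,0,0,0,0,0,0.2]]])

```text
t: 32.08
ee_pos: [0.3822, -0.3159, 0.0907]
tool_rot: [-0.791, 1.735, -1.694]
wrist_force: [-0.2, -0.1, 0.3]
opening: 0.0756
```

Run:
```python
from h import *
show()
pd([.3877,-.3218,.092],[0,0,-1],d(-41.3),False)
```

```text
t 32.08 tcp [ 0.3822 -0.3159  0.0907] x [-0.655 -0.756 -0.001] y [-0.017  0.016 -1.   ] z [ 0.756 -0.654 -0.023] q [-0.8  -0.09  2.09 -0.    1.17 -0.08] op 0.0756 F [-0.2 -0.1  0.3]
[[0.0232, 0.0072, -0.0014], [0.0009, -0.0015, 0.008]]
```

move_arm(plan=[[[0.023,0.007,-0.001,0.001,0,0.008,0.2],[0,0,0,0,0,0,0.2]]])

```text
t: 32.33
ee_pos: [0.389, -0.3232, 0.0923]
tool_rot: [-0.775, 1.713, -1.72]
wrist_force: [-0.2, 0.4, 0.2]
opening: 0.0759
```

Run:
```python
from h import *
show()
pd([.3877,-.3218,.092],[0,0,-1],d(-41.3),False)
```

```text
t 32.33 tcp [ 0.389  -0.3232  0.0923] x [-0.66  -0.751 -0.   ] y [ 0.003 -0.003 -1.   ] z [ 0.751 -0.66   0.004] q [-0.8  -0.09  2.08  0.    1.15 -0.08] op 0.0759 F [-0.2  0.4  0.2]
[[-0.0044, 0.0, -0.0001], [-0.0002, 0.0003, -0.0019]]
```

move_arm(plan=[[[-0.004,0,0,0,0,-0.002,0.6],[0,0,0,0,0,0,1],[0,0,0,0,0,0,1],[0,0,0,0,0,0,1],[0,0,0,0,0,0,1],[0,0,0,0,0,0,1],[0,0,0,0,0,0,1],[0,0,0,0,0,0,1]]], force=55)

```text
t: 33.33
ee_pos: [0.3879, -0.3224, 0.0939]
tool_rot: [-0.777, 1.715, -1.719]
wrist_force: [-0.1, -0.5, 0.3]
opening: 0.0116
```

Run:
```python
from h import *
show()
pd([.3877,-.3218,.092],[0,0,-1],d(-41.3),False)
```

```text
t 33.33 tcp [ 0.3879 -0.3224  0.0939] x [-0.66  -0.751  0.   ] y [ 0.002 -0.001 -1.   ] z [ 0.751 -0.66   0.002] q [-0.8  -0.09  2.08  0.    1.15 -0.08] op 0.0116 F [-0.1 -0.5  0.3]
[[-0.0021, 0.0003, 0.0001], [-0.0003, 0.0019, -0.0005]]
```

move_arm(plan=[[[0,0,0,0,-0.012,0,1],[-0.02,0,0,0,-0.022,0,1],[-0.04,0,0,0,-0.03,0,1],[-0.04,0,0,0,-0.03,0,1],[-0.04,0,0,0,-0.03,0,1],[-0.01,0,0,0,-0.03,0,1],[0,0,0,0,-0.025,0,1],[0,0,0,0,-0.012,0,1],[0,0,0,0,0,0,1]]])

```text
t: 34.45
ee_pos: [0.3979, -0.3308, 0.2884]
tool_rot: [-0.846, 1.871, -1.595]
wrist_force: [-0.3, -0.4, -2.0]
opening: 0.0118
```

Run:
```python
from h import *
show()
p,W=cloud("side"); cv2.imwrite("pics/k_side.png",p)
pd(*dump(-7,-.035,.31),False)
```

```text
t 34.45 tcp [ 0.3979 -0.3308  0.2884] x [-0.66  -0.751 -0.001] y [-0.118  0.105 -0.987] z [ 0.742 -0.652 -0.158] q [-0.79 -0.1   1.76 -0.01  1.64 -0.07] op 0.0118 F [-0.3 -0.4 -2. ]
[[0.0363, -0.6273, -0.0898], [-0.2901, -0.0033, -0.1188]]
```

View pics/k_side.png

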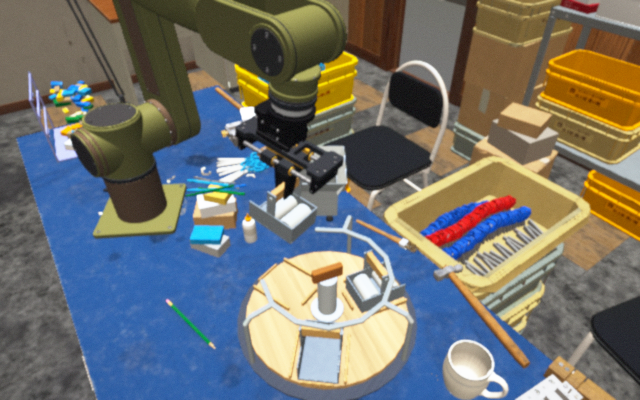

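move_arm(plan=[[[0,0,0,-0.014,0,-0.006,1],[0,0,0,-0.027,-0.002,-0.011,1],[0,0,0,-0.034,-0.002,-0.014,1],[0,0,0,-0.034,-0.002,-0.014,1],[0,0,0,-0.034,-0.002,-0.014,1],[0,0,0,-0.034,-0.002,-0.014,1],[0,0,0,-0.034,-0.002,-0.014,1],[0,0,0,-0.034,-0.002,-0.014,1],[0,0,0,-0.025,-0.001,-0.011,1],[0,0,0,-0.012,0,-0.005,1]]])

```text
t: 35.75
ee_pos: [0.4958, -0.025, 0.3104]
tool_rot: [-0.86, 1.893, -1.575]
wrist_force: [-0.2, -0.7, -3.6]
opening: 0.0117
```

Run:
```python
from h import *
show();pd(*dump(-7,-.035,.30),False)
```

```text
t 35.75 tcp [ 0.4958 -0.025   0.3104] x [-0.659 -0.752  0.002] y [-0.138  0.119 -0.983] z [ 0.739 -0.648 -0.182] q [-0.21 -0.16  1.78  0.09  1.68  0.51] op 0.0117 F [-0.2 -0.7 -3.6]
[[0.0594, -0.6252, -0.0946], [0.0043, 0.0081, 0.0129]]
```

move_arm(plan=[[[0,-0.08,-0.01,0,0,0.003,1],[0.01,-0.12,-0.02,0.002,0,0.003,1],[0.01,-0.12,-0.02,0.002,0,0.003,1],[0.02,-0.12,-0.02,0,0,0.003,1],[0.02,-0.12,-0.02,0,0,0,1],[0.01,-0.06,-0.01,0,0,0,1],[0,0,0,0,0,0,1]]])

```text
t: 36.62
ee_pos: [0.4997, -0.033, 0.3016]
tool_rot: [-1.264, 1.352, -1.202]
wrist_force: [0.7, 0.0, -3.0]
opening: 0.0116
```

Run:
```python
from h import *
show();pd(*dump(0,-.035,.27),False);pd(*dump(53,-.035,.255),False)
for n in ("side","scene"):
    p,W=locate(n); cv2.imwrite(f"pics/l_{n}.png",p)
```

```text
t 36.62 tcp [ 0.4997 -0.033   0.3016] x [-0.071 -0.997  0.004] y [-0.121  0.004 -0.993] z [ 0.99  -0.071 -0.121] q [-0.16 -0.17  1.8  -0.02  1.63 -0.09] op 0.0116 F [ 0.7  0.  -3. ]
[[0.1215, 0.016, 0.0053], [0.0023, 0.0312, 0.0056]]
[[1.0465, 0.0175, -0.0025], [0.0022, 0.0461, 0.0074]]
side hub [array([ 471.2, -395.6]), array([63.1, 15.3]), np.float64(18.1)] 235
side tote at 259.0 197 [array([ 448.6, -507.5]), array([12.6, 75.8]), np.float64(78.6)] rad 0.1144 tan 0.0001
side tote at 19.0 231 [array([ 575.5, -360.8]), array([19.9, 80.5]), np.float64(15.5)] rad 0.1107 tan -0.0017
scene hub [array([ 470.5, -394.4]), array([63.3, 14.6]), np.float64(18.3)] 216
scene tote at 259.0 107 [array([ 448.1, -502. ]), array([19.2, 78.2]), np.float64(78.5)] rad 0.1091 tan -0.0014
scene tote at 19.0 249 [array([ 576.9, -359.9]), array([21.8, 76.8]), np.float64(16.7)] rad 0.1123 tan -0.0013
```

View pics/l_side.png

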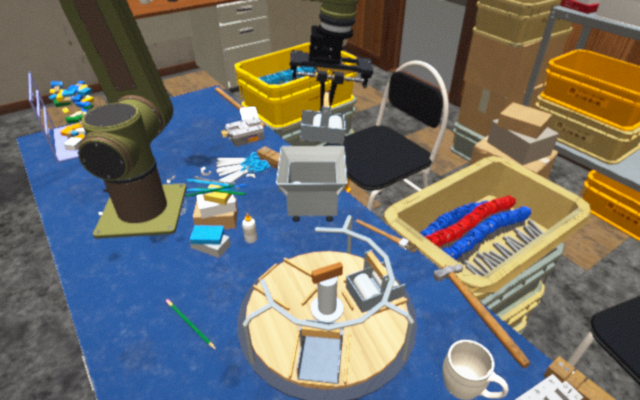

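move_arm(plan=[[[0.1,0.016,0,0.002,0.018,0.005,1],[0.1,0,0,0,0.018,0,1],[0.12,0,0,0,0,0,1],[0.12,0,0,0,0,0,1],[0.12,0,0,0,0,0,1],[0.1,0,0,0,0,0,1]]])

```text
t: 37.48
ee_pos: [0.5022, -0.0365, 0.2629]
tool_rot: [-0.767, 0.838, -1.507]
wrist_force: [0.3, -0.5, -1.5]
opening: 0.0118
```

Run:
```python
from h import *
show();pd(*dump(53,-.035,.255),False)
```

```text
t 37.48 tcp [ 0.5022 -0.0365  0.2629] x [-0.095 -0.995  0.003] y [ 0.522 -0.053 -0.851] z [ 0.848 -0.079  0.525] q [-0.21 -0.62  2.25  0.07  0.96 -0.14] op 0.0118 F [ 0.3 -0.5 -1.5]
[[0.3727, -0.0034, 0.0077], [-0.0009, 0.0063, -0.0049]]
```

move_arm(plan=[[[0.12,0,0,0,0.003,-0.003,1],[0.12,0,0,0,0.003,-0.003,1],[0.12,0,0,0,0,0,1],[0,0,0,0,0,0,1],[0,0,0,0,0,0,1],[0,0,0,0,0,0,1]]])

```text
t: 38.22
ee_pos: [0.4993, -0.0368, 0.2553]
tool_rot: [-0.493, 0.542, -1.604]
wrist_force: [0.3, -0.2, -1.3]
opening: 0.0117
```

```bash
cat >> h.py <<'E'
def zoom(out,a,b):
    p=a[110:260,210:360]; q=b[90:240,260:410]
    cv2.imwrite(out,cv2.resize(np.hstack([p,q]),(800,400),interpolation=cv2.INTER_CUBIC))
E
python3 - <<'E'
from h import *
show()
b,_=locate("side");a,_=locate("scene"); zoom("pics/m_zoom.png",a,b)
print([(round(r["conf"],2),np.round(r["location"])) for r in ctrl.cut_out("scene","bushing0")])
E
```

```text
t 38.23 tcp [ 0.4993 -0.0368  0.2553] x [-0.098 -0.995  0.001] y [ 0.79  -0.078 -0.608] z [ 0.605 -0.059  0.794] q [-0.25 -0.87  2.51  0.22  0.6  -0.27] op 0.0117 F [ 0.3 -0.2 -1.3]
side hub [array([ 471. , -395.9]), array([62.3, 15.1]), np.float64(17.9)] 232
side tote at 259.0 197 [array([ 449.2, -507.1]), array([12.7, 77.3]), np.float64(78.7)] rad 0.1139 tan 0.0007
side tote at 19.0 232 [array([ 578.4, -359.9]), array([20.2, 79.1]), np.float64(19.8)] rad 0.1137 tan -0.0018
scene hub [array([ 470.4, -394.2]), array([62.2, 14.8]), np.float64(18.1)] 215
scene tote at 259.0 109 [array([ 449. , -501.8]), array([20. , 77.8]), np.float64(78.7)] rad 0.1087 tan -0.0006
scene tote at 19.0 249 [array([ 577.7, -359.5]), array([18.1, 76.9]), np.float64(19.7)] rad 0.1131 tan -0.0012
[(0.68, array([404., 263.])), (0.62, array([401., 278.])), (0.59, array([280., 205.])), (0.45, array([294., 199.]))]
```

View pics/m_zoom.png

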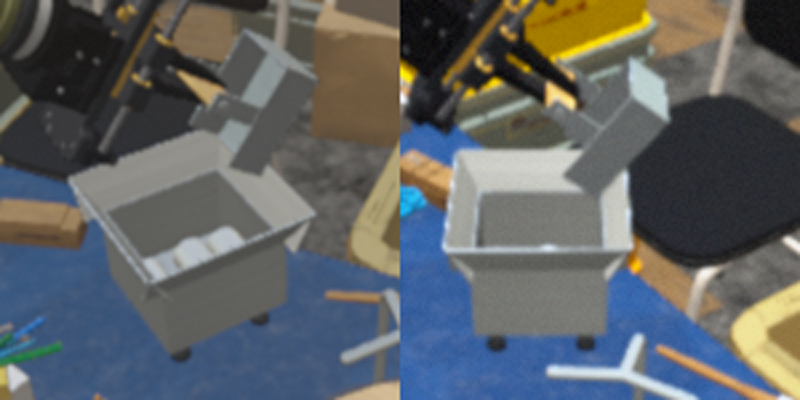

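move_arm(plan=[[[-0.1,0,0,0,-0.02,0.028,1],[-0.15,0,0,0,-0.02,0.02,1],[-0.15,0,0,0,0,0,1],[-0.15,0,0,0,0,0,1],[-0.15,0,0,0,0,0,1],[-0.15,0,0,0,0,0,1],[-0.05,0,0,0,0,0,1],[0,0,0,0,0,0,1]]])

```text
t: 39.38
ee_pos: [0.5036, -0.0369, 0.3154]
tool_rot: [-1.171, 1.293, -1.275]
wrist_force: [-0.6, 0.1, -1.5]
opening: 0.0118
```

Run:
```python
from h import *
show();pd([.3879,-.3224,.29],[0,0,-1],[.751,-.66,0],False)
```

```text
t 39.38 tcp [ 0.5036 -0.0369  0.3154] x [-0.099 -0.995  0.   ] y [-0.015  0.001 -1.   ] z [ 0.995 -0.099 -0.015] q [-0.18 -0.24  1.83 -0.    1.56 -0.08] op 0.0118 F [-0.6  0.1 -1.5]
[[0.014, 0.6215, 0.0048], [0.2956, 0.0267, -0.0864]]
```

move_arm(plan=[[[0,0,0,0.049,0.002,-0.0145,1],[0,0,0,0.049,0.002,-0.0145,1],[0,0,0,0.049,0.002,-0.0145,1],[0,0,0,0.049,0.002,-0.0145,1],[0,0,0,0.049,0.002,-0.0145,1],[0,0,0,0.041,0.002,-0.012,1],[0.014,0.16,0,0,0,0,1],[0,0.16,0,0,0,0,1],[0,0.16,0,0,0,0,1],[0,0.13,0,0,0,0,1]]])

```text
t: 40.62
ee_pos: [0.3887, -0.3223, 0.3068]
tool_rot: [-0.76, 1.701, -1.738]
wrist_force: [0.2, 0.6, -2.2]
opening: 0.0116
```

Run:
```python
from h import *
show();pd([.3886,-.3230,.18],[0,0,-1],[.751,-.66,0],False)
```

```text
t 40.62 tcp [ 0.3887 -0.3223  0.3068] x [-0.666 -0.746 -0.002] y [ 0.018 -0.014 -1.   ] z [ 0.746 -0.666  0.022] q [-0.8  -0.26  1.86  0.    1.52 -0.07] op 0.0116 F [ 0.2  0.6 -2.2]
[[-0.0221, -0.0082, -0.0015], [0.0008, 0.1268, -0.0025]]
```

move_arm(plan=[[[-0.022,-0.008,0,0,0.03,0,1],[0,0,0,0,0.04,0,1],[0,0,0,0,0.04,0,1],[0,0,0,0,0.02,0,1],[0,0,0,0,0,0,1]]])

```text
t: 41.25
ee_pos: [0.3873, -0.3203, 0.1649]
tool_rot: [-0.786, 1.714, -1.704]
wrist_force: [-1.5, -0.0, -1.7]
opening: 0.0117
```

Run:
```python
from h import *
show();pd([.3886,-.3230,.0945],[0,0,-1],[.751,-.66,0],False)
locate("side"); locate("scene")
```

```text
t 41.25 tcp [ 0.3873 -0.3203  0.1649] x [-0.651 -0.759 -0.002] y [-0.003  0.005 -1.   ] z [ 0.759 -0.651 -0.005] q [-0.8  -0.17  2.02  0.    1.29 -0.09] op 0.0117 F [-1.5 -0.  -1.7]
[[0.005, 0.0121, -0.0019], [0.0013, 0.0704, 0.0031]]
side hub [array([ 470.7, -396.1]), array([63.4, 16. ]), np.float64(17.4)] 234
side tote at 139.0 304 [array([ 388.7, -321. ]), array([ 76.9, 101.2]), np.float64(49.2)] rad 0.1103 tan -0.0025
side tote at 259.0 197 [array([ 449.5, -506.9]), array([13. , 76.5]), np.float64(78.7)] rad 0.1136 tan 0.0009
side tote at 19.0 229 [array([ 578.2, -359.8]), array([19.3, 77. ]), np.float64(19.7)] rad 0.1135 tan -0.0017
scene hub [array([ 470.7, -394.4]), array([62.6, 14.3]), np.float64(18.9)] 215
scene tote at 139.0 305 [array([ 388.8, -320. ]), array([76.9, 99.1]), np.float64(49.0)] rad 0.1109 tan -0.0033
scene tote at 259.0 110 [array([ 450.2, -506.3]), array([20.9, 80.7]), np.float64(85.3)] rad 0.1129 tan 0.0015
scene tote at 19.0 243 [array([ 577.8, -359. ]), array([18.9, 78.4]), np.float64(19.0)] rad 0.1134 tan -0.0008
```

move_arm(plan=[[[0.004,0.012,0,0.001,0.01,0.003,1],[0,0,0,0,0.025,0,1],[-0.004,0,0,0,0.015,-0.002,1],[-0.006,0,0,0,0.005,-0.003,1],[-0.004,0,0,0,0,-0.002,1]]])

```text
t: 41.98
ee_pos: [0.3875, -0.3223, 0.1149]
tool_rot: [-0.777, 1.719, -1.716]
wrist_force: [0.4, -0.7, -0.9]
opening: 0.0119
```

Run:
```python
from h import *
show();pd([.3886,-.3230,.0945],[0,0,-1],[.751,-.66,0],False)
```

```text
t 41.98 tcp [ 0.3875 -0.3223  0.1149] x [-0.661 -0.751 -0.001] y [-0.001  0.002 -1.   ] z [ 0.751 -0.661 -0.002] q [-0.8  -0.12  2.07  0.    1.19 -0.08] op 0.0119 F [ 0.4 -0.7 -0.9]
[[0.0016, -0.0006, -0.0007], [-0.0002, 0.0204, 0.0013]]
```

move_arm(plan=[[[0,0,0,0,0.008,0.001,1],[-0.002,0,0,0,0.008,-0.001,1],[-0.004,0,0,0,0.006,-0.002,1],[0,0,0,0,0,0,1]]])

```text
t: 42.48
ee_pos: [0.387, -0.322, 0.094]
tool_rot: [-0.778, 1.722, -1.714]
wrist_force: [-0.5, 0.5, 0.3]
opening: 0.0118
```

Run:
```python
from h import *
show();pd([.3886,-.3230,.0945],[0,0,-1],[.751,-.66,0],False)
```

```text
t 42.48 tcp [ 0.387 -0.322  0.094] x [-0.661 -0.751 -0.   ] y [-0.003  0.003 -1.   ] z [ 0.751 -0.661 -0.004] q [-0.8  -0.09  2.08  0.    1.16 -0.08] op 0.0118 F [-0.5  0.5  0.3]
[[0.0042, -0.0005, -0.0004], [-0.0004, -0.0005, 0.0018]]
```

On the floor. Release and rise, then look.

move_arm(plan=[[[0.003,0,0,0,0,0.001,1],[0,0,0,0,0,0,0.3],[0,0,0,0,0,0,0.3],[0,0,0,0,0,0,0.3],[0,0,0,0,0,0,0.3],[0,0,0,0,-0.03,0,0.3],[0,0,0,0,-0.05,0,0.3],[0,0,0,0,-0.05,0,0.3],[0,0,0,0,-0.02,0,0.3]]])

```text
t: 43.6
ee_pos: [0.3868, -0.3219, 0.2456]
tool_rot: [-0.778, 1.724, -1.713]
wrist_force: [0.1, 0.5, -0.7]
opening: 0.0662
```

Run:
```python
from h import *
show()
for n in ("side","scene","wrist"):
    p,W=locate(n); cv2.imwrite(f"pics/n_{n}.png",p)
pd([*AX,.24],[0,0,-1],d(18.2-90),False)
```

```text
t 43.6 tcp [ 0.3868 -0.3219  0.2456] x [-0.661 -0.751 -0.001] y [-0.004  0.005 -1.   ] z [ 0.751 -0.661 -0.006] q [-0.8  -0.22  1.93  0.    1.44 -0.08] op 0.0662 F [ 0.1  0.5 -0.7]
side hub [array([ 471.1, -395.5]), array([63.6, 14.8]), np.float64(17.9)] 232
side tote at 139.0 245 [array([ 389.1, -322.2]), array([79.4, 21. ]), np.float64(51.1)] rad 0.1092 tan -0.0019
side tote at 259.0 196 [array([ 448.4, -508. ]), array([14.6, 75.2]), np.float64(81.7)] rad 0.1149 tan 0.0000
side tote at 19.0 231 [array([ 576. , -360.7]), array([20.5, 80.4]), np.float64(15.6)] rad 0.1112 tan -0.0018
scene hub [array([ 470.7, -394.4]), array([61.8, 14.7]), np.float64(18.9)] 214
scene tote at 139.0 236 [array([ 388.7, -321.3]), array([78. , 18.9]), np.float64(49.2)] rad 0.1101 tan -0.0022
scene tote at 259.0 108 [array([ 448.7, -502. ]), array([19.7, 78.1]), np.float64(78.4)] rad 0.1090 tan -0.0008
scene tote at 19.0 254 [array([ 577. , -359.6]), array([19.7, 77.9]), np.float64(19.5)] rad 0.1125 tan -0.0011
wrist hub [array([ 471.2, -394.9]), array([63.8, 14.1]), np.float64(18.5)] 1599
wrist tote at 139.0 1320 [array([ 389.1, -321.2]), array([77. , 19.4]), np.float64(48.2)] rad 0.1098 tan -0.0025
wrist tote at 19.0 1942 [array([ 578.1, -359.7]), array([20.2, 76.6]), np.float64(19.7)] rad 0.1135 tan -0.0015
[[0.0088, 0.5315, 0.0014], [-0.0001, 0.0019, 0.1119]]
```

View pics/n_wrist.png

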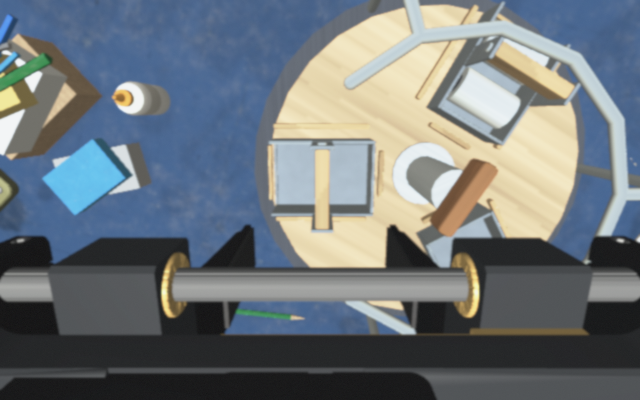

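View pics/n_side.png

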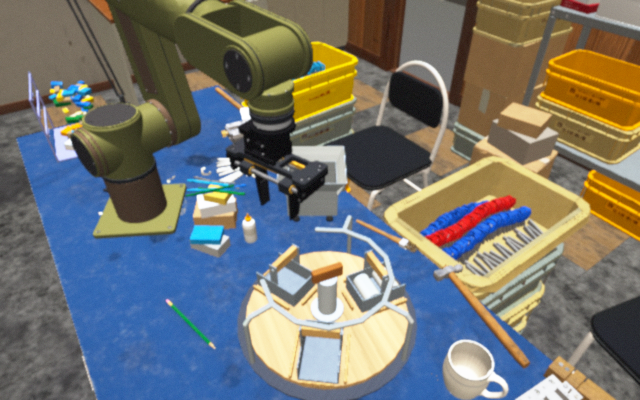

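move_arm(plan=[[[0,0,0,0,0,0.04,0.4],[0,0,0,0,-0.01,0.04,0.4],[0,0,0,0,-0.01,0.034,0.4],[0,0.17,0,0,0,0,0.4],[0,0.17,0,0,0,0,0.4],[0,0.17,0,0,0,0,0.4],[0,0,0,0,0,0,0.4]]])

```text
t: 44.62
ee_pos: [0.4698, -0.3944, 0.2426]
tool_rot: [-0.358, 2.084, -2.024]
wrist_force: [1.0, 0.1, 0.4]
opening: 0.0573
```

Run:
```python
from h import *
show()
pd([.4707,-.3952,.133],[0,0,-1],d(18.2-90),False)
```

```text
t 44.62 tcp [ 0.4698 -0.3944  0.2426] x [-0.948 -0.319  0.015] y [-0.025  0.025 -0.999] z [ 0.319 -0.947 -0.032] q [-0.79  0.05  1.68  0.    1.44  0.46] op 0.0573 F [1.  0.1 0.4]
[[0.0319, 0.007, 0.0156], [-0.0023, 0.1095, 0.0045]]
```

move_arm(plan=[[[0.032,0.007,0.016,-0.001,0,0.004,0.4],[0,0,0,0,0.03,0,0.4],[0,0,0,0,0.03,0,0.4],[0,0,0,0,0.03,0,0.4],[0,0,0,0,0,0,0.4]]])

```text
t: 45.25
ee_pos: [0.4713, -0.3974, 0.1473]
tool_rot: [-0.335, 2.041, -2.046]
wrist_force: [-0.4, 0.6, -0.4]
opening: 0.0569
```

Run:
```python
from h import *
show()
pd([.4707,-.3952,.133],[0,0,-1],d(18.2-90),False)
```

```text
t 45.25 tcp [ 0.4713 -0.3974  0.1473] x [-0.947 -0.321 -0.002] y [ 0.003 -0.002 -1.   ] z [ 0.321 -0.947  0.003] q [-0.79  0.1   1.79  0.    1.25  0.46] op 0.0569 F [-0.4  0.6 -0.4]
[[-0.003, 0.0091, -0.0018], [-0.0001, 0.0143, -0.0023]]
```

move_arm(plan=[[[-0.003,0.009,-0.002,0,0.014,-0.002,0.4],[0,0,0,0,0,0,1],[0,0,0,0,0,0,1],[0,0,0,0,0,0,1],[0,0,0,0,0,0,1],[0,0,0,0,0,0,1]]], force=30)

```text
t: 46.0
ee_pos: [0.472, -0.3954, 0.1377]
tool_rot: [-0.326, 2.047, -2.049]
wrist_force: [-1.3, 3.9, -1.4]
opening: 0.0138
```

Run:
```python
from h import *
show()
pd([.4707,-.3952,.133],[0,0,-1],d(138.7-90),False)
```

```text
t 46.0 tcp [ 0.472  -0.3954  0.1377] x [-0.95  -0.313 -0.003] y [ 0.003 -0.001 -1.   ] z [ 0.313 -0.95   0.002] q [-0.79  0.11  1.8   0.    1.23  0.47] op 0.0138 F [-1.3  3.9 -1.4]
[[-0.0042, -2.1023, -0.0001], [0.0012, 0.0047, -0.0006]]
```

move_arm(plan=[[[0,-0.06,0,0,0.002,0,1],[0,-0.13,0,0,0,0,1],[0,-0.13,0,0,0,0,1],[0,-0.13,0,0,0,0,1],[0,-0.13,0,0,0,0,1],[0,-0.13,0,0,0,0,1],[0,-0.13,0,0,0,0,1],[0,-0.13,0,0,0,0,1],[0,-0.13,0,0,0,0,1],[0,-0.13,0,0,0,0,1]]])

```text
t: 47.25
ee_pos: [0.4716, -0.3949, 0.1377]
tool_rot: [-1.213, 1.198, -1.199]
wrist_force: [0.3, 0.7, -0.5]
opening: 0.0137
```

move_arm(plan=[[[0,-0.13,0,0,0,0,1],[0,-0.13,0,0,0,0,1],[0,-0.13,0,0,0,0,1],[0,-0.13,0,0,0,0,1],[0,-0.13,0,0,0,0,1],[0,-0.08,0,0,0,0,1],[0,-0.05,0,0,0,0,1],[0,0,0,0,0,0,1]]])

```text
t: 48.25
ee_pos: [0.4712, -0.3951, 0.1377]
tool_rot: [-1.488, 0.587, -0.588]
wrist_force: [0.6, -0.3, 0.7]
opening: 0.0141
```

Run:
```python
from h import *
show()
pd([.4707,-.3952,.133],[0,0,-1],d(138.7-90),False)
```

```text
t 48.25 tcp [ 0.4712 -0.3951  0.1377] x [ 0.73  -0.683 -0.   ] y [ 0.001  0.002 -1.   ] z [0.683 0.73  0.002] q [-0.79  0.11  1.8   0.    1.23 -1.61] op 0.0141 F [ 0.6 -0.3  0.7]
[[-0.0022, -0.0311, -0.0001], [-0.0003, 0.0047, -0.0005]]
```

move_arm(plan=[[[0,-0.03,0,0,0,0,1],[0,0,0,0,0,0,1],[0,0,0,0,0,0,0.4],[0,0,0,0,0,0,0.4],[0,0,0,0,0,0,0.4],[0,0,0,0,-0.04,0,0.4],[0,0,0,0,-0.04,0,0.4],[0,0,0,0,-0.03,0,0.4],[0,0,0,0,0,0,0.4]]])

```text
t: 49.38
ee_pos: [0.4708, -0.3951, 0.25]
tool_rot: [-1.493, 0.564, -0.564]
wrist_force: [0.2, 0.0, 0.6]
opening: 0.0568
```

Run:
```python
from h import *
show()
for n in ("side","scene","wrist"):
    p,W=locate(n); cv2.imwrite(f"pics/o_{n}.png",p)
pd([.3873,-.3207,.21],[0,0,-1],d(-41.5),False)
```

```text
t 49.38 tcp [ 0.4708 -0.3951  0.25  ] x [ 0.751 -0.661 -0.001] y [ 0.001  0.003 -1.   ] z [0.661 0.751 0.003] q [-0.79  0.03  1.69  0.    1.42 -1.64] op 0.0568 F [0.2 0.  0.6]
side hub [array([ 470.9, -395.9]), array([14.2, 63.7]), np.float64(49.5)] 225
side tote at 139.0 243 [array([ 386.3, -321.8]), array([77.7, 19.3]), np.float64(50.3)] rad 0.1115 tan -0.0003
side tote at 259.0 207 [array([ 449.4, -508.4]), array([16.2, 76.4]), np.float64(83.5)] rad 0.1151 tan 0.0011
side tote at 19.0 235 [array([ 574. , -359.7]), array([19.4, 79. ]), np.float64(16.4)] rad 0.1096 tan -0.0002
scene hub [array([ 471.1, -394.9]), array([14.9, 61.9]), np.float64(47.0)] 253
scene tote at 139.0 232 [array([ 385.9, -320. ]), array([78.6, 19.5]), np.float64(51.5)] rad 0.1130 tan -0.0013
scene tote at 259.0 115 [array([ 449.5, -505.4]), array([19.9, 77.4]), np.float64(83.1)] rad 0.1122 tan 0.0006
scene tote at 19.0 163 [array([ 582.2, -370.6]), array([20.7, 52. ]), np.float64(14.3)] rad 0.1138 tan -0.0131
wrist hub [array([ 470.7, -395.6]), array([13.7, 62.8]), np.float64(48.9)] 1437
wrist tote at 139.0 1756 [array([ 386.7, -322.1]), array([79.2, 20.2]), np.float64(49.7)] rad 0.1111 tan -0.0003
wrist tote at 259.0 654 [array([ 434.2, -499.6]), array([20. , 47.3]), np.float64(84.5)] rad 0.1093 tan -0.0155
wrist tote at 19.0 699 [array([ 572.2, -344.8]), array([19.4, 48.6]), np.float64(24.1)] rad 0.1128 tan 0.0145
[[0.0051, 1.5733, -0.0099], [-0.1092, 0.0359, 0.0004]]
```

View pics/o_side.png

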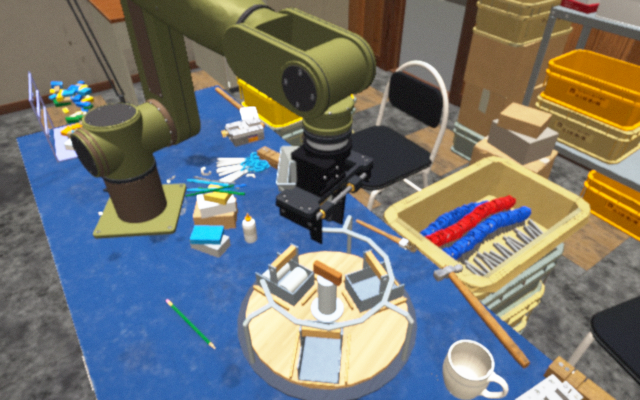

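View pics/o_wrist.png

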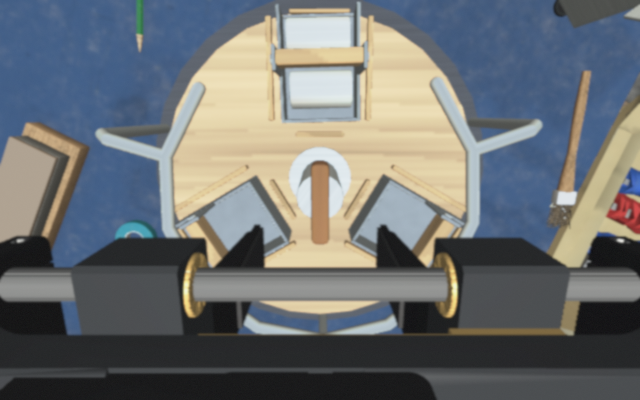

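move_arm(plan=[[[0,0,0,-0.053,0.005,0,0.2],[0,0,0,-0.053,0.005,0,0.2],[0,0.18,0,0,0,0,0.2],[0,0.18,0,0,0,0,0.2],[0,0.18,0,0,0,0,0.2],[0,0.18,0,0,0,0,0.2],[0,0.18,0,0,0,0,0.2],[0,0.18,0,0,0,0,0.2],[0,0.18,0,0,0,0,0.2],[0,0.18,0,0,0,0,0.2]]])

```text
t: 50.78
ee_pos: [0.3779, -0.3118, 0.2071]
tool_rot: [-0.851, 1.715, -1.617]
wrist_force: [0.7, -0.1, 1.3]
opening: 0.0764
```

Run:
```python
from h import *
show()
pd([.3866,-.3214,.19],[0,0,-1],d(-40.6),False)
```

```text
t 50.77 tcp [ 0.3779 -0.3118  0.2071] x [-0.597 -0.802 -0.011] y [-0.036  0.041 -0.999] z [ 0.802 -0.595 -0.053] q [-0.8  -0.2   1.98  0.    1.42 -0.16] op 0.0764 F [ 0.7 -0.1  1.3]
[[0.0537, 0.0694, -0.0092], [0.0027, 0.0164, 0.0136]]
```

move_arm(plan=[[[0.054,0.069,-0.009,0.003,0.016,0.013,0.2],[0,0,0,0,0,0,0.2]]])

```text
t: 51.02
ee_pos: [0.3844, -0.3197, 0.1855]
tool_rot: [-0.787, 1.717, -1.705]
wrist_force: [-0.1, -0.0, 0.0]
opening: 0.0762
```

Run:
```python
from h import *
show()
pd([.3866,-.3214,.092],[0,0,-1],d(-40.6),False)
locate("wrist")
```

```text
t 51.02 tcp [ 0.3844 -0.3197  0.1855] x [-0.652 -0.758 -0.001] y [-0.004  0.005 -1.   ] z [ 0.758 -0.652 -0.006] q [-0.8  -0.19  2.01  0.    1.33 -0.09] op 0.0762 F [-0.1 -0.   0. ]
[[0.0062, -0.002, -0.0007], [-0.0001, 0.0935, 0.0034]]
wrist hub [array([ 471.4, -394.4]), array([13.5, 63.8]), np.float64(49.0)] 2416
wrist tote at 139.0 1984 [array([ 387.1, -320.5]), array([78.1, 19.7]), np.float64(50.1)] rad 0.1118 tan -0.0018
wrist tote at 19.0 3188 [array([ 575.2, -358.3]), array([20.9, 79.1]), np.float64(19.0)] rad 0.1112 tan 0.0007
```

move_arm(plan=[[[0.006,0,0,0,0.03,0.003,0.2],[0,0,0,0,0.03,0,0.2],[0,0,0,0,0.02,0,0.2],[0,0,0,0,0.01,0,0.2],[0,0,0,0,0,0,0.2]]])

```text
t: 51.7
ee_pos: [0.3872, -0.322, 0.0953]
tool_rot: [-0.788, 1.708, -1.706]
wrist_force: [0.5, 0.4, 0.3]
opening: 0.0762
```

Run:
```python
from h import *
show()
pd([.3866,-.3214,.092],[0,0,-1],d(-40.6),False)
```

```text
t 51.7 tcp [ 0.3872 -0.322   0.0953] x [-0.648 -0.762 -0.001] y [ 0.     0.001 -1.   ] z [ 0.762 -0.648 -0.001] q [-0.8  -0.09  2.08  0.    1.16 -0.1 ] op 0.0762 F [0.5 0.4 0.3]
[[0.0007, 0.0034, -0.001], [-0.0001, 0.0033, -0.0009]]
```

move_arm(plan=[[[0,0.003,0,0,0.002,-0.001,0.6],[0,0,0,0,0,0,1],[0,0,0,0,0,0,1],[0,0,0,0,0,0,1],[0,0,0,0,0,0,1],[0,0,0,0,0,0,1],[0,0,0,0,0,0,1],[0,0,0,0,0,0,1]]], force=55)

```text
t: 52.7
ee_pos: [0.3876, -0.3226, 0.0966]
tool_rot: [-0.785, 1.705, -1.71]
wrist_force: [0.5, -0.1, -0.3]
opening: 0.0115
```

Run:
```python
from h import *
show()
```

```text
t 52.7 tcp [ 0.3876 -0.3226  0.0966] x [-0.65  -0.76  -0.001] y [ 0.003 -0.002 -1.   ] z [ 0.76  -0.65   0.003] q [-0.8  -0.1   2.08  0.    1.16 -0.09] op 0.0115 F [ 0.5 -0.1 -0.3]
```

move_arm(plan=[[[0,0,0,0,-0.012,0,1],[-0.02,0,0,0,-0.022,0,1],[-0.04,0,0,0,-0.03,0,1],[-0.04,0,0,0,-0.03,0,1],[-0.04,0,0,0,-0.03,0,1],[-0.01,0,0,0,-0.03,0,1],[0,0,0,0,-0.025,0,1],[0,0,0,0,-0.012,0,1],[0,0,0,0,0,0,1]]])

```text
t: 53.82
ee_pos: [0.3976, -0.3309, 0.2901]
tool_rot: [-0.855, 1.86, -1.587]
wrist_force: [-0.1, 0.6, -3.0]
opening: 0.0115
```

Run:
```python
from h import *
show()
p,W=cloud("side"); cv2.imwrite("pics/q_side.png",p)
pd(*dump(-7,-.037,.31),False)
```

```text
t 53.83 tcp [ 0.3976 -0.3309  0.2901] x [-0.65  -0.76  -0.001] y [-0.118  0.103 -0.988] z [ 0.75  -0.642 -0.157] q [-0.79 -0.1   1.76 -0.01  1.64 -0.08] op 0.0115 F [-0.1  0.6 -3. ]
[[0.0347, -0.6144, -0.0882], [-0.293, -0.0024, -0.113]]
```

View pics/q_side.png

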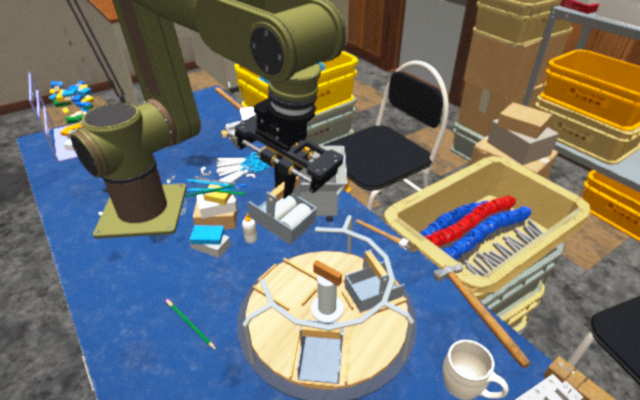

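Same as before; move to the hopper.

move_arm(plan=[[[0,0,0,-0.014,0,-0.006,1],[0,0,0,-0.027,-0.002,-0.011,1],[0,0,0,-0.034,-0.002,-0.014,1],[0,0,0,-0.034,-0.002,-0.013,1],[0,0,0,-0.034,-0.002,-0.013,1],[0,0,0,-0.034,-0.002,-0.013,1],[0,0,0,-0.034,-0.002,-0.013,1],[0,0,0,-0.034,-0.002,-0.013,1],[0,0,0,-0.026,-0.001,-0.01,1],[0,0,0,-0.012,0,-0.005,1]]])

```text
t: 55.12
ee_pos: [0.4968, -0.027, 0.3112]
tool_rot: [-0.868, 1.882, -1.568]
wrist_force: [0.3, -0.3, -3.0]
opening: 0.0119
```

Run:
```python
from h import *
show();pd(*dump(-7,-.037,.30),False)
```

```text
t 55.12 tcp [ 0.4968 -0.027   0.3112] x [-0.649 -0.761  0.   ] y [-0.137  0.117 -0.984] z [ 0.748 -0.639 -0.18 ] q [-0.21 -0.16  1.78  0.09  1.68  0.5 ] op 0.0119 F [ 0.3 -0.3 -3. ]
[[0.0574, -0.6123, -0.0932], [0.0024, 0.009, 0.0125]]
```

move_arm(plan=[[[0,-0.08,-0.01,0,0,0.003,1],[0.01,-0.12,-0.02,0.001,0,0.003,1],[0.01,-0.12,-0.02,0.001,0,0.003,1],[0.02,-0.12,-0.02,0,0,0.003,1],[0.02,-0.12,-0.02,0,0,0,1],[0.01,-0.06,-0.01,0,0,0,1],[0,0,0,0,0,0,1]]])

```text
t: 56.0
ee_pos: [0.5017, -0.0332, 0.3026]
tool_rot: [-1.27, 1.34, -1.194]
wrist_force: [-0.5, -0.1, -3.4]
opening: 0.0115
```

Run:
```python
from h import *
show();pd(*dump(0,-.037,.27),False)
for n in ("side","scene"):
    p,W=locate(n); cv2.imwrite(f"pics/r_{n}.png",p)
```

```text
t 56.0 tcp [ 0.5017 -0.0332  0.3026] x [-0.058 -0.998  0.005] y [-0.119  0.002 -0.993] z [ 0.991 -0.058 -0.119] q [-0.16 -0.17  1.79 -0.02  1.63 -0.1 ] op 0.0115 F [-0.5 -0.1 -3.4]
[[0.1195, 0.0289, 0.0063], [0.0023, 0.0321, 0.0056]]
side hub [array([ 471.3, -396.3]), array([15.7, 62.6]), np.float64(50.8)] 227
side tote at 259.0 200 [array([ 448.7, -507.7]), array([13.2, 75.2]), np.float64(79.8)] rad 0.1146 tan 0.0003
side tote at 19.0 235 [array([ 574.6, -359. ]), array([19.7, 77.6]), np.float64(17.5)] rad 0.1104 tan 0.0003
scene hub [array([ 471.4, -394.6]), array([15.6, 62. ]), np.float64(46.7)] 249
scene tote at 259.0 113 [array([ 449. , -505.6]), array([19.5, 78.1]), np.float64(83.1)] rad 0.1124 tan 0.0001
scene tote at 19.0 252 [array([ 576.5, -359.1]), array([21. , 77.7]), np.float64(18.8)] rad 0.1121 tan -0.0004
```

View pics/r_side.png

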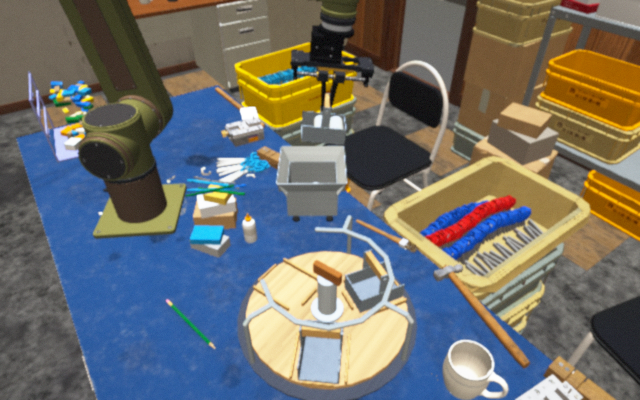

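move_arm(plan=[[[0.1,0.028,0,0.002,0.018,0.005,1],[0.1,0,0,0,0.018,0,1],[0.12,0,0,0,0,0,1],[0.12,0,0,0,0,0,1],[0.12,0,0,0,0,0,1],[0.1,0,0,0,0,0,1],[0.08,0,0,0,0.003,-0.003,1],[0.08,0,0,0,0.003,-0.003,1],[0.08,0,0,0,0,0,1]]])

```text
t: 57.22
ee_pos: [0.501, -0.0368, 0.2553]
tool_rot: [-0.583, 0.638, -1.577]
wrist_force: [1.5, -0.5, -2.3]
opening: 0.0117
```

Run:
```python
from h import *
show();pd(*dump(53,-.035,.255),False)
```

```text
t 57.23 tcp [ 0.501  -0.0368  0.2553] x [-0.097 -0.995  0.003] y [ 0.713 -0.071 -0.697] z [ 0.694 -0.066  0.717] q [-0.24 -0.79  2.43  0.15  0.72 -0.22] op 0.0117 F [ 1.5 -0.5 -2.3]
[[0.1259, -0.0043, 0.0091], [-0.0012, 0.0004, -0.0001]]
```

move_arm(plan=[[[0.12,0,0,0,0,0,1],[0,0,0,0,0,0,1],[0,0,0,0,0,0,1],[0,0,0,0,0,0,1]]])

```text
t: 57.72
ee_pos: [0.5, -0.037, 0.2552]
tool_rot: [-0.494, 0.543, -1.604]
wrist_force: [0.8, 0.5, -2.6]
opening: 0.0117
```

Run:
```python
from h import *
show()
b,_=cloud("side");a,_=cloud("scene"); zoom("pics/s_zoom.png",a,b)
print([(round(r["conf"],2),np.round(r["location"])) for r in ctrl.cut_out("scene","bushing0")])
```

```text
t 57.73 tcp [ 0.5    -0.037   0.2552] x [-0.098 -0.995  0.001] y [ 0.79  -0.079 -0.608] z [ 0.606 -0.059  0.794] q [-0.25 -0.87  2.5   0.21  0.6  -0.27] op 0.0117 F [ 0.8  0.5 -2.6]
[(0.75, array([267., 204.])), (0.49, array([277., 198.])), (0.4, array([294., 200.]))]
```

View pics/s_zoom.png

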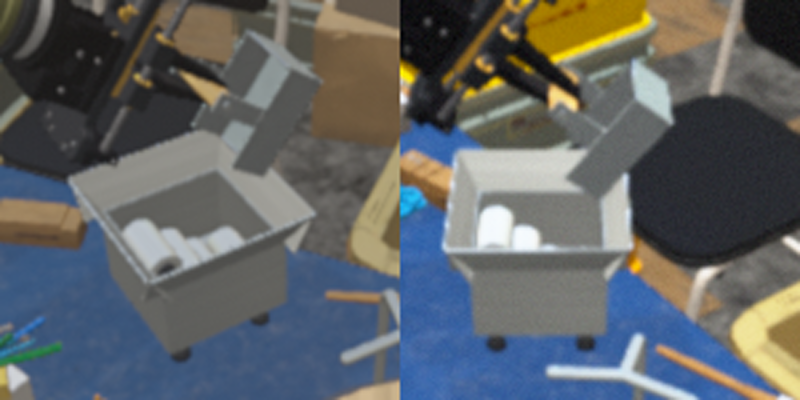

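move_arm(plan=[[[-0.1,0,0,0,-0.02,0.028,1],[-0.15,0,0,0,-0.02,0.02,1],[-0.15,0,0,0,0,0,1],[-0.15,0,0,0,0,0,1],[-0.15,0,0,0,0,0,1],[-0.15,0,0,0,0,0,1],[-0.05,0,0,0,0,0,1],[0,0,0,0,0,0,1]]])

```text
t: 58.88
ee_pos: [0.5043, -0.0371, 0.3155]
tool_rot: [-1.171, 1.293, -1.275]
wrist_force: [0.1, 0.5, -1.2]
opening: 0.012
```

Run:
```python
from h import *
show();pd([.3880,-.3228,.29],[0,0,-1],[.76,-.65,0],False)
b,_=locate("side");a,_=locate("scene"); zoom("pics/t_zoom.png",a,b); cv2.imwrite("pics/t_side.png",b)
```

```text
t 58.88 tcp [ 0.5043 -0.0371  0.3155] x [-0.1   -0.995  0.   ] y [-0.014  0.001 -1.   ] z [ 0.995 -0.1   -0.014] q [-0.18 -0.23  1.83 -0.    1.56 -0.08] op 0.012 F [ 0.1  0.5 -1.2]
[[0.0139, 0.6078, 0.0048], [0.2959, 0.0269, -0.0869]]
side hub [array([ 470.5, -395.5]), array([15.7, 64. ]), np.float64(46.9)] 230
side tote at 259.0 214 [array([ 449.5, -508.4]), array([18.1, 76.6]), np.float64(83.9)] rad 0.1151 tan 0.0012
side tote at 19.0 234 [array([ 573.9, -360.1]), array([19.8, 77.7]), np.float64(16.6)] rad 0.1094 tan -0.0005
scene hub [array([ 470.9, -394.8]), array([14.9, 61.7]), np.float64(47.0)] 252
scene tote at 259.0 113 [array([ 448.9, -505.5]), array([19.8, 78.1]), np.float64(83.7)] rad 0.1124 tan 0.0001
scene tote at 19.0 242 [array([ 575. , -358.8]), array([19.3, 76.7]), np.float64(21.0)] rad 0.1108 tan 0.0003
```

View pics/t_side.png

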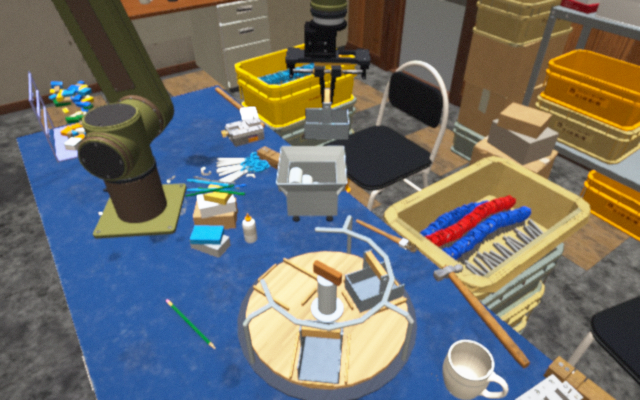

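move_arm(plan=[[[0,0,0,0.049,0.002,-0.0145,1],[0,0,0,0.049,0.002,-0.0145,1],[0,0,0,0.049,0.002,-0.0145,1],[0,0,0,0.049,0.002,-0.0145,1],[0,0,0,0.049,0.002,-0.0145,1],[0,0,0,0.041,0.002,-0.012,1],[0.014,0.16,0,0,0,0,1],[0,0.16,0,0,0,0,1],[0,0.16,0,0,0,0,1],[0,0.12,0,0,0,0,1]]])

```text
t: 60.22
ee_pos: [0.3842, -0.3198, 0.308]
tool_rot: [-0.767, 1.695, -1.731]
wrist_force: [-0.8, 0.5, -1.8]
opening: 0.0116
```

Run:
```python
from h import *
show();pd([.3882,-.3228,.18],[0,0,-1],[.76,-.65,0],False)
```

```text
t 60.23 tcp [ 0.3842 -0.3198  0.308 ] x [-0.659 -0.752 -0.001] y [ 0.017 -0.013 -1.   ] z [ 0.752 -0.659  0.022] q [-0.8  -0.27  1.87  0.    1.52 -0.08] op 0.0116 F [-0.8  0.5 -1.8]
[[-0.0218, -0.0118, -0.0012], [-0.0002, 0.1281, 0.0022]]
```

move_arm(plan=[[[-0.022,-0.012,0,0,0.03,0.003,1],[0,0,0,0,0.04,0,1],[0,0,0,0,0.04,0,1],[0,0,0,0,0.02,0,1],[0,0,0,0,0,0,1]]])

```text
t: 60.85
ee_pos: [0.3846, -0.3195, 0.1664]
tool_rot: [-0.797, 1.705, -1.695]
wrist_force: [-0.6, 0.2, -2.4]
opening: 0.0115
```

Run:
```python
from h import *
show();pd([.3882,-.3228,.097],[0,0,-1],[.76,-.65,0],False)
locate("side"); locate("scene")
```

```text
t 60.85 tcp [ 0.3846 -0.3195  0.1664] x [-0.641 -0.768 -0.002] y [-0.003  0.005 -1.   ] z [ 0.768 -0.641 -0.005] q [-0.8  -0.18  2.03  0.    1.3  -0.11] op 0.0115 F [-0.6  0.2 -2.4]
[[0.0053, 0.0123, -0.0015], [0.0003, 0.0694, 0.0053]]
side hub [array([ 471.3, -396.4]), array([14.9, 63.9]), np.float64(48.4)] 227
side tote at 139.0 305 [array([ 386.4, -321.4]), array([78.1, 99.9]), np.float64(51.0)] rad 0.1118 tan -0.0006
side tote at 259.0 203 [array([ 449.4, -507.1]), array([13.3, 76.6]), np.float64(78.9)] rad 0.1139 tan 0.0009
side tote at 19.0 240 [array([ 574. , -359.9]), array([20.1, 79.7]), np.float64(16.5)] rad 0.1096 tan -0.0004
scene hub [array([ 470.8, -394.8]), array([14.9, 61.6]), np.float64(47.8)] 248
scene tote at 139.0 290 [array([ 386.5, -320.4]), array([77. , 96.9]), np.float64(49.9)] rad 0.1123 tan -0.0014
scene tote at 259.0 112 [array([ 450. , -505.2]), array([19.6, 78.5]), np.float64(83.0)] rad 0.1119 tan 0.0011
scene tote at 19.0 248 [array([ 575.7, -357.8]), array([21.9, 76.2]), np.float64(18.4)] rad 0.1118 tan 0.0010
```

move_arm(plan=[[[0.005,0.012,0,0,0.01,0.005,1],[0,0,0,0,0.025,0,1],[-0.004,0,0,0,0.015,-0.002,1],[-0.006,0,0,0,0.005,-0.003,1],[-0.004,0,0,0,0,-0.001,1]]])

```text
t: 61.58
ee_pos: [0.3881, -0.3229, 0.1164]
tool_rot: [-0.787, 1.709, -1.708]
wrist_force: [0.4, 0.3, -1.0]
opening: 0.0116
```

Run:
```python
from h import *
show();pd([.3882,-.3228,.097],[0,0,-1],[.76,-.65,0],False)
```

```text
t 61.58 tcp [ 0.3881 -0.3229  0.1164] x [-0.65 -0.76 -0.  ] y [-0.     0.001 -1.   ] z [ 0.76  -0.65  -0.001] q [-0.8  -0.12  2.06  0.    1.2  -0.09] op 0.0116 F [ 0.4  0.3 -1. ]
[[0.0005, -0.0004, -0.0003], [-0.0001, 0.0194, 0.0]]
```

move_arm(plan=[[[0,0,0,0,0.008,0,1],[-0.002,0,0,0,0.008,-0.001,1],[-0.004,0,0,0,0.005,-0.001,1],[0,0,0,0,0,0,1]]])

```text
t: 62.08
ee_pos: [0.3875, -0.3227, 0.0967]
tool_rot: [-0.788, 1.712, -1.707]
wrist_force: [0.1, -0.5, 0.0]
opening: 0.0119
```

Run:
```python
from h import *
show();pd([.3882,-.3228,.097],[0,0,-1],[.76,-.65,0],False)
```

```text
t 62.08 tcp [ 0.3875 -0.3227  0.0967] x [-0.65 -0.76  0.  ] y [-0.002  0.002 -1.   ] z [ 0.76  -0.65  -0.003] q [-0.8  -0.09  2.08 -0.    1.16 -0.09] op 0.0119 F [ 0.1 -0.5  0. ]
[[0.0031, -0.0004, 0.0002], [-0.0004, -0.0003, 0.0005]]
```

move_arm(plan=[[[0.002,0,0,0,0,0,0.3],[0,0,0,0,0,0,0.3],[0,0,0,0,0,0,0.3],[0,0,0,0,0,0,0.3],[0,0,0,0,0,0,0.3],[0,0,0,0,-0.03,0,0.3],[0,0,0,0,-0.05,0,0.3],[0,0,0,0,-0.05,0,0.3],[0,0,0,0,-0.05,0,0.3],[0,0,0,0,-0.03,0,0.3]]])

```text
t: 63.32
ee_pos: [0.3865, -0.3216, 0.3093]
tool_rot: [-0.79, 1.716, -1.703]
wrist_force: [0.8, -0.1, 1.1]
opening: 0.0666
```

Run:
```python
from h import *
show()
for n in ("side","scene","wrist"):
    p,W=locate(n); cv2.imwrite(f"pics/u_{n}.png",p)
pd([.44,-.10,.33],[0,0,-1],[.76,-.65,0],False)
```

```text
t 63.33 tcp [ 0.3865 -0.3216  0.3093] x [-0.65 -0.76 -0.  ] y [-0.005  0.005 -1.   ] z [ 0.76  -0.65  -0.008] q [-0.8  -0.24  1.84 -0.    1.55 -0.09] op 0.0666 F [ 0.8 -0.1  1.1]
side hub [array([ 471. , -395.7]), array([14.9, 63.6]), np.float64(47.5)] 225
side tote at 139.0 247 [array([ 387.4, -323. ]), array([78.7, 20. ]), np.float64(49.1)] rad 0.1099 tan -0.0001
side tote at 259.0 210 [array([ 449.4, -507.2]), array([13.3, 76.7]), np.float64(79.0)] rad 0.1139 tan 0.0008
side tote at 19.0 242 [array([ 574.1, -359.8]), array([20.1, 78.3]), np.float64(16.5)] rad 0.1097 tan -0.0003
scene hub [array([ 471.3, -394.4]), array([14.8, 61.9]), np.float64(48.6)] 246
scene tote at 139.0 235 [array([ 387.7, -321.6]), array([77.8, 17.5]), np.float64(49.3)] rad 0.1106 tan -0.0014
scene tote at 259.0 113 [array([ 448.6, -505.1]), array([19.5, 78.6]), np.float64(83.0)] rad 0.1121 tan -0.0004
scene tote at 19.0 247 [array([ 575.6, -358.9]), array([19.7, 77.7]), np.float64(18.1)] rad 0.1114 tan 0.0000
wrist hub [array([ 470.9, -395.2]), array([14.7, 63.5]), np.float64(48.3)] 993
wrist tote at 139.0 904 [array([ 387.7, -322.1]), array([75.5, 19.3]), np.float64(49.1)] rad 0.1103 tan -0.0010
wrist tote at 19.0 1234 [array([ 575.2, -359.1]), array([19.8, 76.6]), np.float64(18.8)] rad 0.1110 tan -0.0001
[[0.0074, -0.0004, -0.0004], [-0.2031, -0.0212, -0.1038]]
```

View pics/u_wrist.png

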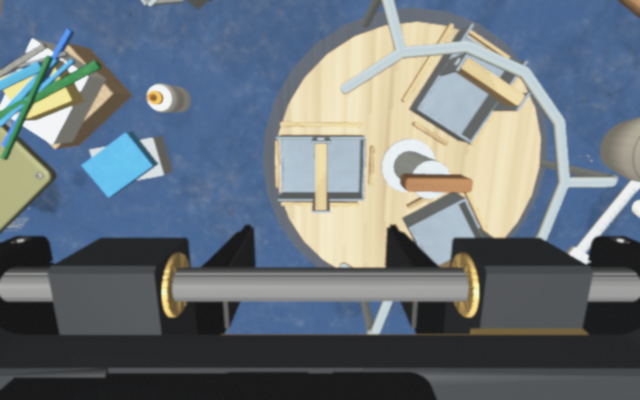

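View pics/u_side.png

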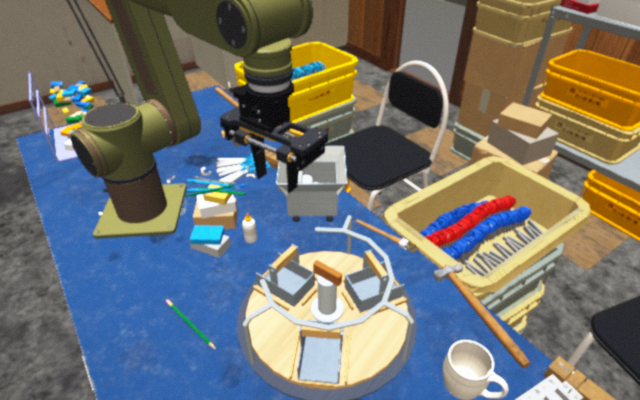

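move_arm(plan=[[[0,0,0,-0.04,-0.006,-0.02,0.3],[0,0,0,-0.04,-0.006,-0.02,0.3],[0,0,0,-0.04,-0.006,-0.02,0.3],[0,0,0,-0.04,-0.006,-0.02,0.3],[0,0,0,-0.04,0,-0.02,0.3],[0,0,0,0,0,0,0.3],[0,0,0,0,0,0,0.3]]])

```text
t: 64.35
ee_pos: [0.4379, -0.0973, 0.3166]
tool_rot: [-0.804, 1.74, -1.69]
wrist_force: [-0.8, 0.2, -0.3]
opening: 0.0666
```

Run:
```python
from h import *
show()
for n in ("side","scene","wrist"):
    p,W=locate(n); cv2.imwrite(f"pics/v_{n}.png",p)
    for r in ctrl.cut_out(n,"bushing0"):
        if r["conf"]<.3: continue
        P=W[r["region"]];P=P[np.isfinite(P[:,0])]; print(n,round(r["conf"],2),np.round(r["location"]),np.round(np.median(P,0),3))
```

```text
t 64.35 tcp [ 0.4379 -0.0973  0.3166] x [-0.652 -0.758  0.005] y [-0.027  0.017 -0.999] z [ 0.758 -0.652 -0.031] q [-0.34 -0.36  1.92  0.01  1.61  0.37] op 0.0666 F [-0.8  0.2 -0.3]
side hub [array([ 470.9, -395.9]), array([14.3, 62.3]), np.float64(46.7)] 224
side tote at 139.0 245 [array([ 386.7, -322.2]), array([78.2, 21.6]), np.float64(49.2)] rad 0.1109 tan -0.0003
side tote at 259.0 208 [array([ 449.2, -508.3]), array([11.4, 76.8]), np.float64(79.2)] rad 0.1150 tan 0.0009
side tote at 19.0 240 [array([ 575.1, -360. ]), array([19.3, 79. ]), np.float64(18.2)] rad 0.1105 tan -0.0008
side 0.62 [331. 320.] [ 0.479 -0.441  0.027]
side 0.61 [295. 175.] [ 0.424 -0.033  0.116]
side 0.42 [309. 181.] [ 0.453 -0.021  0.093]
scene hub [array([ 471.2, -394.3]), array([15.5, 61.4]), np.float64(48.2)] 246
scene tote at 139.0 231 [array([ 387. , -321.8]), array([78.8, 17.6]), np.float64(49.9)] rad 0.1110 tan -0.0008
scene tote at 259.0 113 [array([ 448.7, -505.3]), array([18.9, 78.7]), np.float64(83.1)] rad 0.1121 tan -0.0002
scene tote at 19.0 253 [array([ 576.1, -358.8]), array([20. , 77.9]), np.float64(17.8)] rad 0.1118 tan -0.0000
scene 0.57 [266. 200.] [ 0.42  -0.038  0.118]
scene 0.52 [277. 200.] [ 0.454 -0.028  0.095]
scene 0.52 [374. 222.] [ 0.664 -0.179  0.01 ]
scene 0.49 [293. 201.] [ 0.507 -0.022  0.069]
scene 0.48 [282. 203.] [ 0.481 -0.021  0.07 ]
wrist 0.84 [295. 117.] [ 0.454 -0.031  0.092]
wrist 0.78 [317. 101.] [ 0.479 -0.033  0.067]
wrist 0.62 [338.  86.] [ 0.509 -0.038  0.066]
wrist 0.57 [274. 131.] [ 0.426 -0.029  0.115]
```

View pics/v_wrist.png

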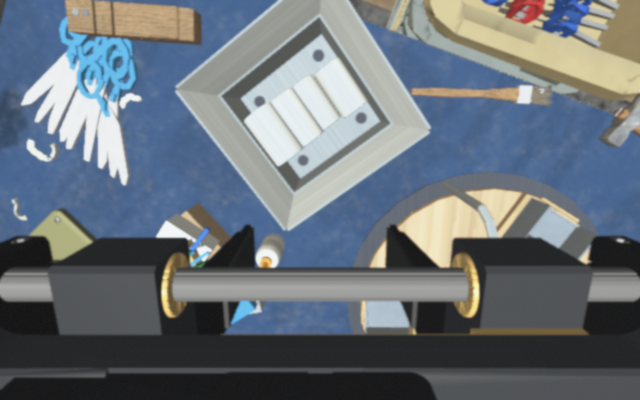

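Run:
```python
from h import *
locate("side"); show()
print(ctrl.finish_job())
```

```text
side hub [array([ 471.3, -395.8]), array([15.6, 63.6]), np.float64(48.8)] 225
side tote at 139.0 244 [array([ 387.2, -322.3]), array([77.3, 20.3]), np.float64(49.7)] rad 0.1105 tan -0.0005
side tote at 259.0 210 [array([ 449.2, -508.2]), array([12.1, 76.7]), np.float64(78.6)] rad 0.1149 tan 0.0009
side tote at 19.0 233 [array([ 573.7, -359.5]), array([19.2, 78.4]), np.float64(16.4)] rad 0.1094 tan 0.0001
t 64.7 tcp [ 0.4384 -0.0979  0.3185] x [-0.653 -0.757  0.004] y [-0.024  0.016 -1.   ] z [ 0.757 -0.653 -0.029] q [-0.34 -0.36  1.92  0.01  1.61  0.37] op 0.0671 F [-1.   0.5 -0.3]
the job is handed in; nothing more can be done
None
```

The job is handed in, at about 65 s of the 208 s allowed. I turned the carousel by its hub grip and brought tote 2 (1 bushing), tote 1 (2) and tote 0 (2) to the opening in turn. Each was lifted out, tipped into the hopper and stood back in its own bay.

What the last checks showed:
- **Totes:** all three looked empty in the pictures and measured within about 3 mm of their bay points. None had been knocked aside.
- **Turntable:** the hub angle read the same, within measuring noise (about 2 degrees), in the last pictures.
- **Robot:** the gripper was clear of everything, at about z = 0.32 m.
- **Jig and brush:** the arm stayed well clear of both, but I did not measure their positions again at the end.
- **Bushings:** the wrist picture showed four of the five lying in the hopper, with tops at 66 to 115 mm, inside the allowed limits. I did not see the fifth. The highest one stands about 46 mm above the level of one lying on the floor, so I take the fifth to be underneath it.

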